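# Set out the hose kit

### The arm

A 6-joint arm with a two-finger parallel gripper is mounted at the origin on a cart in front of the work surface, level with it; the furniture and walls round the work are solid. World frame = base frame: x ahead of the robot, y to its left, z up, the work surface at z = 0. Lengths are in mm, angles in degrees, forces in N, time in s.
With the tool pointing down it reaches from about 350 to 850 mm from the base axis. Payload 8.1 kg.
Tool frame: the origin (TCP) lies at the very end of the fingers, on their centre line; the grasp point (between the pads) lies 19 mm behind it (r.grasp_offset is the distance from the TCP to the grasp point, in mm); z points along the fingers, y is the line along which they close (so a half turn about z gives the same grasp; the last joint's range is limited). The gripper opens to 85 mm and grips with 20 to 120 N. Pads are 22 mm wide; open, the fingers measure 114 mm over their backs; the gripper's body (76 mm by 85 mm) begins 54 mm behind the grasp point. The pads swing forward as they close: fully open they stand 13 mm farther back than shut.
Start: joints at [63.232, 7.471, 85.268, -0, 87.261, -4.893], TCP at [223.534, 556.81, 192.992] pointing down, gripper open.
Joint ranges: [-169.43, 169.43], [-51.17, 129.36], [1.28, 143.12], [-76.62, 256.62], [0, 156.53], [-152.29, 152.29]. Speed limits (degrees/s): [136.94, 136.94, 159.86, 180, 180, 180].

### API

Orientations are given as [roll, pitch, yaw] about the fixed x, y, z axes, in that order (R = Rz(yaw) Ry(pitch) Rx(roll)).
In Python, from bench import r gives the robot as it stands.
- The arm moves only by the tool carry_out, never from a script. Its argument "commands" is a list of rows, each an object with "jaw": the finger opening in m, from 0 to 0.0854; "translation": the shift along the tool's x, y, z in m, a list of three; "spin": the turn about the tool's z in rad. A call has exactly 8 rows; each row shifts and turns the commanded pose from where the row before left it, along the tool's axes as they then stand; what a row does not reach is not made up. A row lasts 1/12 s, in which the tool goes at most 41.7 mm and 7.16 degrees, less where a joint would pass 70% of its speed; a pose out of reach is approached as far as the arm can. A call is refused whole if a number of a shift passes 0.0417 or a number of a turn 0.125, either way. A call with a gripper value outside its range is refused whole. The fingers move at their own pace and stop on an object; "squeeze" is the grip in N (left out, the last holds). Time passes only in rows, so rows that do not move let the fingers close, or fill a call up. It gives the time, the measured TCP pose, the force, the opening and the grip force at its end, in the units of the state.
- r.sense(): the state, without advancing time (a new reading comes with each control period).
- r.snapshot(name): name is "scene" or "top" or "wrist"; returns a dict with "pixels" (400x640x3 uint8, blue, green, red), "K" (3x3 intrinsics, pixels), "dist_coeffs" ([k1, k2, p1, p2, k3] as OpenCV has them; the pictures are not rectified), "extrinsics" (4x4, takes a point from camera to world coordinates). Camera axes: x right, y down, z forward; pixel columns grow to the right and rows downward; lengths in mm; the calibration is good to about 2 mm. A picture is of the moment at which its call begins. There is no depth.
- r.hand_in(): hands the job in; it is judged then, once.
Trained networks look in a picture, given as the dict that the camera call returned (one of the last four; its "shot" number tells which), for a name from the list of things; names that differ only in an ending like _2 or _b are one class to them, and where a whole thing is asked for, a point or a joint stands for the part that bears it (a point fixed in the world has none). Each returns a list of dicts, best first, with "score" (0 to 1); they miss things now and then, are a little off and sometimes report something else, mostly with a low value. They report only what shows in the picture. A call takes as long as a camera call. They do not tell look-alikes from the thing itself.
- r.spot_in(picture, target): "xy" ([column, row] in pixels, amid what is visible of it).
- r.regions_of(picture, target): "pixels" (400x640 bool, what is visible of it) and "xy" ([column, row] in pixels, amid what is visible of it).
- r.landmark_of(picture, target): "xy" ([column, row] in pixels: a listed point, or the origin of a listed thing).
The state is a dict: "time": time; "joint_pos": joint angles; "qd": joint speeds; "joint_efforts": joint torques, N m; "tool_pos": TCP position; "tcp_rot": TCP orientation; "ft_force": force on the tool from outside, world axes, zero at the start; "wrist_torque": the same for the moment, N m; "finger_gap": finger opening in mm; "grip_force": force on a finger pad.
Only numpy, scipy, OpenCV 4.12 (cv2) and the standard library are available. Lean on these libraries where they do the work, as an engineer would, in place of code of your own. Each camera call takes 0.05 s, during which the arm holds its last target. There are 200 camera calls.

### The job

Set out the parts for the next hose: stand the steel sleeve in the middle of the green pad, and lay the red-ringed coupler and the brass nipple in the middle of the other two pads, one on each, so that the coupler is to the left of the nipple as you look from the robot. Stand the nickel adaptor upright in the middle of the lid of the closed grey case. Leave the plain coupler and the grey steel nipple where they lie.

Things in the scene. Friction and masses are not known exactly. Their poses are not given: they have to be found in the camera images.
- steel_sleeve: light steel tube standing on end, 53 mm outside diameter, 46 mm high, open bore; grasp it across the outside from above; origin: centre of its underside, z along the tube, up
- red_coupler: quick coupler with a red ring, lying down: 58 mm long along its y axis, 26 mm across along x, 27 mm high, body silver-white; grasp it across x; origin: centre of its underside, z up
- brass_nipple: brass hex nipple, lying down: 59 mm long along its y axis, 31 mm across the hex along x, 27 mm high; threads both ends; grasp it across x; origin: centre of its underside, z up
- nickel_adaptor: light nickel-plated adaptor standing on end: a hex, 28 mm across the flats along x and 32 mm over the corners along y, thread pointing up, 48 mm high; grasp it across x; origin: centre of its underside, z up along its length
- plain_coupler: quick coupler all in silver-white, no red ring, 50 mm long, 24 mm across, 25 mm high; not part of the kit, to be left alone; origin: centre of its underside, length along y
- steel_nipple: grey steel hex nipple, 49 mm long, 25 mm across, 22 mm high; not part of the kit, to be left alone; origin: centre of its underside, length along y
- green_pad: square green pad, 80x80 mm, 3 mm thick, with a thin dark outline, fixed to the bench; origin: centre of its underside, z up
- blue_pad: square blue pad, 80x80 mm, 3 mm thick, with a thin dark outline, fixed to the bench; origin: centre of its underside, z up
- white_pad: square white pad, 80x80 mm, 3 mm thick, with a thin dark outline, fixed to the bench; origin: centre of its underside, z up
- parts_case: closed flat grey steel case, 106 mm along its x axis, 154 mm along its y axis, fixed to the bench; the flat top of its lid is 39 mm above the bench, a small latch tab on its -x edge rises to 42 mm; origin: centre of its underside, z up
There are look-alikes about, which are no part of the job. There is more than one size of the steel_sleeve; the one meant has the size given above.

How it is judged (in metres and radians):
At the end, for the whole second after the job is handed in: Sleeve upright on the green pad, adaptor upright on the lid, red coupler and brass nipple lying on the blue and white pads, one each, the coupler on the one farther left (larger y); upright or level within 8 degrees, each within 15 mm of the centre of its pad or case, at rest (horizontal distance between steel_sleeve and green_pad below 0.015 m and contact force between steel_sleeve and green_pad above 0.05 N and angle between each of steel_sleeve, nickel_adaptor's own z axis and vertical below 0.15 rad and linear speed of each of steel_sleeve, nickel_adaptor below 0.02 m/s and angular speed of each of steel_sleeve, nickel_adaptor below 0.2 rad/s and horizontal distance between nickel_adaptor and parts_case below 0.015 m and contact force between nickel_adaptor and parts_case above 0.05 N and ((horizontal distance between red_coupler and blue_pad below 0.015 m and contact force between red_coupler and blue_pad above 0.05 N and angle between red_coupler's own y axis and vertical between 1.4 and 1.74 rad and linear speed of each of red_coupler, brass_nipple below 0.02 m/s and angular speed of each of red_coupler, brass_nipple below 0.2 rad/s and horizontal distance between brass_nipple and white_pad below 0.015 m and contact force between brass_nipple and white_pad above 0.05 N and angle between brass_nipple's own y axis and vertical between 1.4 and 1.74 rad and y of white_pad in the frame of blue_pad below 0 m) or (horizontal distance between red_coupler and white_pad below 0.015 m and contact force between red_coupler and white_pad above 0.05 N and angle between red_coupler's own y axis and vertical between 1.4 and 1.74 rad and linear speed of each of red_coupler, brass_nipple below 0.02 m/s and angular speed of each of red_coupler, brass_nipple below 0.2 rad/s and horizontal distance between brass_nipple and blue_pad below 0.015 m and contact force between brass_nipple and blue_pad above 0.05 N and angle between brass_nipple's own y axis and vertical between 1.4 and 1.74 rad and y of blue_pad in the frame of white_pad below 0 m))); the robot touches nothing.
It fails at once if the plain coupler was moved more than 15 mm (distance of plain_coupler from where it was at the start of the episode above 0.015 m).
It fails at once if the steel nipple was moved more than 15 mm (distance of steel_nipple from where it was at the start of the episode above 0.015 m).
It also fails if it takes over 93 s, if anything falls off the work surface, if the arm or the gripper's body presses on something with over 40 N, if the wrist force passes 120 N, or if a joint passes its speed limit or range.

## Working session

There is one attempt and no reset: what is moved stays moved. The work goes in short steps, Python scripts to look and compute and a tool call to move; the robot and the scene stay as the last step left them, time stands still between calls to the robot, and variables do not carry over. Pictures are saved under pics/ and viewed, at most 14 in all, crops included, and the job is handed in when it is done.

Besides the shell and the picture viewer there is one more tool, called after "Emit:" as name(argument=value, ...) on one line, values as JSON. carry_out: Moves the arm, as the interface text tells. Its arguments: {"type":"object","properties":{"commands":{"type":"array","items":{"type":"object","properties":{"jaw":{"type":"number"},"translation":{"type":"array","items":{"type":"number"}},"spin":{"type":"number"}}}},"squeeze":{"type":"number"}},"required":["commands"]}

```bash
ls; mkdir -p pics; cat > h.py <<'E'
import numpy as np, cv2
from bench import r
def world(p,xy,z):
    n=cv2.undistortPoints(np.array([[xy]],float),np.array(p["K"]),np.array(p["dist_coeffs"]))[0,0]
    T=np.array(p["extrinsics"]);d=T[:3,:3]@[n[0],n[1],1];o=T[:3,3]
    return (o+d*(z-o[2])/d[2])[:2]
def pix(p,P):
    T=np.linalg.inv(np.array(p["extrinsics"]))
    return cv2.projectPoints(np.array([P],float),cv2.Rodrigues(T[:3,:3])[0],T[:3,3],np.array(p["K"]),np.array(p["dist_coeffs"]))[0][0,0]
E
python3 - <<'E'
from h import *
for c in ["scene","top"]:
    p=r.snapshot(c); cv2.imwrite(f"pics/{c}0.png",p["pixels"])
    print(c,np.round(np.array(p["extrinsics"])[:3,3]))
    for n,z in [("steel_sleeve",23),("red_coupler",13),("brass_nipple",13),("nickel_adaptor",24),("plain_coupler",12),("steel_nipple",11),("green_pad",3),("blue_pad",3),("white_pad",3),("parts_case",39)]:
        for m in r.spot_in(p,n): print(n,round(m["score"],2),np.round(m["xy"]),np.round(world(p,m["xy"],z)))
print(r.sense()["tcp_rot"])
E
```

```text
pics
scene [-190.  878.  567.]
steel_sleeve 0.69 [404. 185.] [ 462. -292.]
steel_sleeve 0.66 [430. 180.] [ 421. -362.]
steel_sleeve 0.63 [420. 162.] [ 519. -484.]
red_coupler 0.6 [324. 238.] [460.  72.]
brass_nipple 0.61 [352. 218.] [471. -50.]
nickel_adaptor 0.71 [204. 258.] [597. 307.]
nickel_adaptor 0.54 [250. 284.] [447. 319.]
plain_coupler 0.49 [297. 255.] [461. 164.]
steel_nipple 0.43 [386. 199.] [ 466. -201.]
green_pad 0.51 [261. 220.] [659.  77.]
blue_pad 0.96 [206. 259.] [619. 285.]
white_pad 0.85 [310. 204.] [621. -72.]
white_pad 0.16 [387. 200.] [ 469. -215.]
parts_case 0.96 [351. 178.] [ 593. -217.]
top [ 411.  -48. 1287.]
steel_sleeve 0.74 [460. 202.] [ 501. -464.]
steel_sleeve 0.55 [405. 216.] [ 465. -296.]
steel_sleeve 0.52 [428. 225.] [ 436. -364.]
red_coupler 0.51 [284. 220.] [462.  65.]
brass_nipple 0.53 [274. 167.] [626.  93.]
brass_nipple 0.51 [326. 218.] [467. -60.]
nickel_adaptor 0.57 [415. 210.] [ 481. -329.]
nickel_adaptor 0.5 [207. 223.] [461. 296.]
nickel_adaptor 0.3 [274. 169.] [619.  92.]
plain_coupler 0.6 [252. 223.] [459. 165.]
steel_nipple 0.57 [212. 175.] [608. 285.]
steel_nipple 0.42 [372. 217.] [ 465. -201.]
green_pad 0.9 [274. 168.] [625.  96.]
green_pad 0.2 [414. 211.] [ 479. -327.]
blue_pad 0.68 [210. 174.] [612. 292.]
blue_pad 0.55 [392. 163.] [ 631. -270.]
white_pad 0.74 [413. 212.] [ 476. -327.]
white_pad 0.64 [332. 157.] [654. -85.]
parts_case 0.71 [393. 162.] [ 626. -265.]
parts_case 0.69 [275. 169.] [616.  89.]
[1.79999453e+02 1.70796615e-03 1.58123540e+02]
```

```bash
python3 - <<'E'
import cv2
t=cv2.imread("pics/top0.png");s=cv2.imread("pics/scene0.png")
cv2.imwrite("pics/t1.png",cv2.resize(t[110:280,170:490],(800,425),interpolation=cv2.INTER_CUBIC))
cv2.imwrite("pics/s1.png",cv2.resize(s[130:330,170:470],(800,533),interpolation=cv2.INTER_CUBIC))
E
```

```text
(no output)
```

View pics/t1.png

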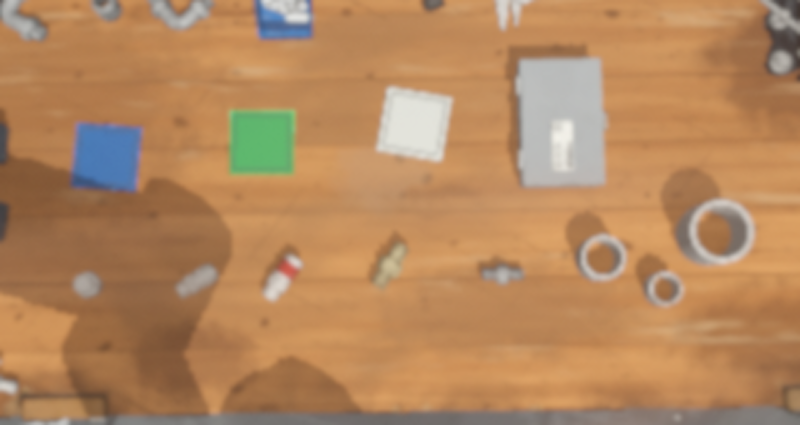

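View pics/s1.png

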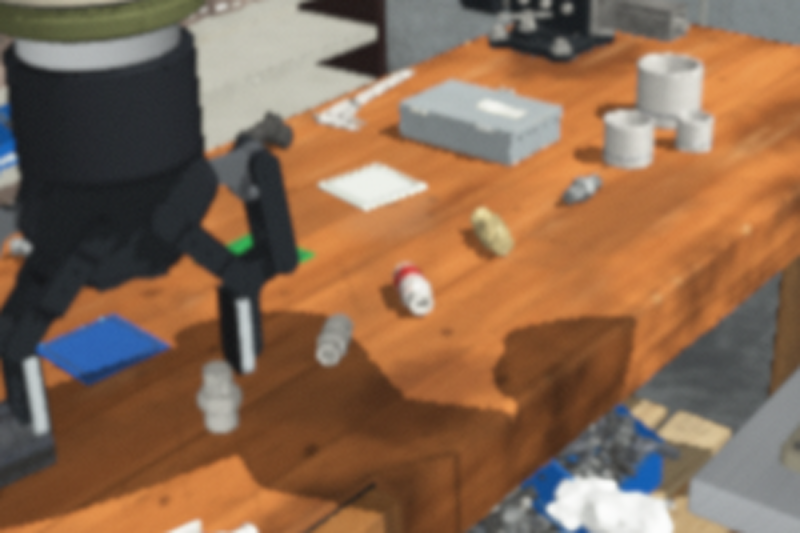

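The top view reads like this, in full-picture pixels (the t1 crop is 2.5 times larger):
- **Pads:** blue (213,173), green (275,167), white (336,159). Blue is the leftmost of the other two, so the coupler goes on blue and the nipple on white.
- **Case:** (395,159).
- **Adaptor:** (205,224).
- **Plain coupler:** (249,222).
- **Red coupler:** (283,221).
- **Brass nipple:** (326,216).
- **Steel nipple:** (371,219).

There are three possible sleeves: (411,213), (436,225) and (458,202). I'll measure their diameters and check them in an enlarged crop.

```bash
python3 - <<'E'
from h import *
p=r.snapshot("top"); im=p["pixels"]
def ana(name,mask,z):
    m=mask.astype(np.uint8); c=max(cv2.findContours(m,0,cv2.CHAIN_APPROX_NONE)[0],key=cv2.contourArea)[:,0,:]
    W=np.array([world(p,q,z) for q in c.astype(float)],np.float32)
    (x,y),(w,h),a=cv2.minAreaRect(W); e=cv2.minEnclosingCircle(W)
    B=cv2.boxPoints(((x,y),(w,h),a)); d=B[1]-B[0]; d2=B[2]-B[1]; L=d if np.hypot(*d)>np.hypot(*d2) else d2
    M=cv2.moments(W.reshape(-1,1,2))
    print(name,np.round(c.mean(0)),"rect",np.round([x,y,w,h]),"long yaw",round(np.degrees(np.arctan2(L[1],L[0]))%180,1),"circ",np.round(e[0]),round(2*e[1]), "cm",np.round([M['m10']/M['m00'],M['m01']/M['m00']],1))
for n,z in [("steel_sleeve",46),("red_coupler",13),("brass_nipple",13),("nickel_adaptor",30),("plain_coupler",12),("steel_nipple",11),("green_pad",3),("blue_pad",3),("white_pad",3),("parts_case",39)]:
    for m in r.regions_of(p,n):
        if m["score"]>.35: ana(n+" %.2f"%m["score"],m["pixels"],z)
c=cv2.resize(im[185:245,390:480],(780,520),interpolation=cv2.INTER_CUBIC);cv2.imwrite("pics/sl.png",c)
E
```

```text
steel_sleeve 0.97 [455. 202.] rect [ 500. -441.   69.   89.] long yaw 113.5 circ [ 499. -441.] 91 cm [ 503.  -442.1]
steel_sleeve 0.60 [439. 225.] rect [ 435. -393.   30.   14.] long yaw 3.1 circ [ 435. -388.] 30 cm [ 435.1 -392.4]
steel_sleeve 0.45 [410. 213.] rect [ 474. -306.   56.   50.] long yaw 88.3 circ [ 474. -306.] 58 cm [ 473.4 -306.4]
steel_sleeve 0.38 [394. 159.] rect [ 636. -269.  110.  154.] long yaw 178.3 circ [ 635. -268.] 178 cm [ 634.5 -267.9]
red_coupler 0.44 [282. 220.] rect [462.  72.  26.  58.] long yaw 141.7 circ [463.  73.] 58 cm [462.6  71.3]
brass_nipple 0.66 [326. 215.] rect [474. -61.  24.  55.] long yaw 139.7 circ [475. -59.] 56 cm [475.4 -61.2]
steel_nipple 0.46 [371. 219.] rect [ 459. -196.   48.   24.] long yaw 88.3 circ [ 459. -196.] 50 cm [ 458.7 -195.4]
green_pad 0.75 [275. 166.] rect [631.  92.  80.  81.] long yaw 178.7 circ [630.  92.] 107 cm [629.9  93. ]
white_pad 0.94 [336. 158.] rect [649. -95.  79.  79.] long yaw 166.9 circ [649. -97.] 105 cm [648.9 -95.8]
```

View pics/sl.png

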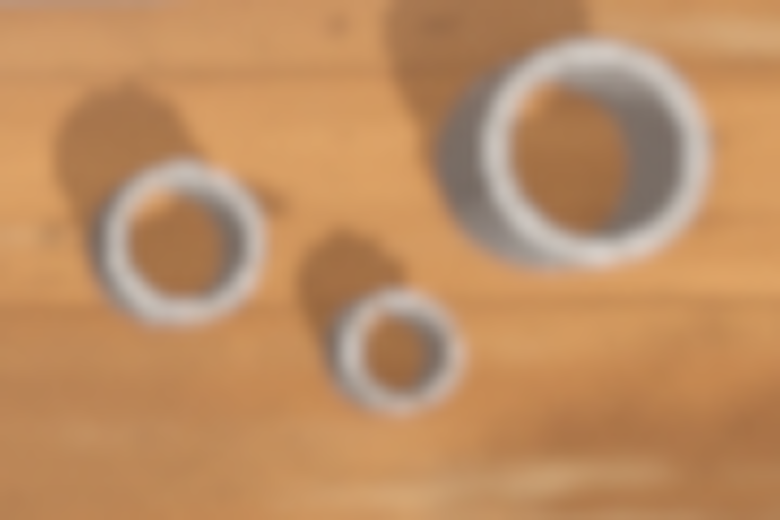

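The sleeve rims measure about 55 mm, 42 mm and 77 mm for (411,213), (436,225) and (458,202). The 53 mm one is therefore the middle-sized sleeve at (411,213). Next I'll compute the remaining positions and write a motion planner.

```bash
cat >> h.py <<'E'
def plan(P,ang=None,s=None):
    """total tool-frame shift and spin (spin done first) from the present pose to TCP P with closing axis at world angle ang (deg)"""
    s=s or r.sense(); t=np.array(s["tool_pos"]); yaw=s["tcp_rot"][2]; c=yaw-90
    d=0 if ang is None else (ang-c+90)%180-90
    y=np.radians(yaw+d); v=np.array(P,float)-t
    sh=[v[0]*np.cos(y)+v[1]*np.sin(y), v[0]*np.sin(y)-v[1]*np.cos(y), -v[2]]
    sh0=[v[0]*np.cos(np.radians(yaw))+v[1]*np.sin(np.radians(yaw)), v[0]*np.sin(np.radians(yaw))-v[1]*np.cos(np.radians(yaw)), -v[2]]
    print("at",np.round(t,1),"close ang",round(c,1),"t",round(s["time"],2),"spin",round(np.radians(-d),3),"shift after spin",np.round(sh,1),"before spin",np.round(sh0,1),"n",round(np.linalg.norm(v)/40,1))
E
python3 - <<'E'
from h import *
p=r.snapshot("top")
print("adaptor",world(p,[204.8,224],48),"sleeve",world(p,[411.2,212.9],46))
g=cv2.cvtColor(p["pixels"],cv2.COLOR_BGR2HSV)
m=cv2.inRange(g,(100,120,60),(125,255,255)); m[:155]=0;m[195:]=0;m[:,:195]=0;m[:,240:]=0
M=cv2.moments(m,True);print("blue",M['m00'],world(p,[M['m10']/M['m00'],M['m01']/M['m00']],3))
plan([460,300,200],90)
print(r.sense()["joint_pos"])
E
```

```text
adaptor [457.37802216 295.58468274] sleeve [ 472.26159768 -311.13668627]
blue 503.0 [616.78440255 286.16456093]
at [223.6 556.8 193. ] close ang 68.1 t 1.7 spin -0.382 shift after spin [-236.4 -256.8   -7. ] before spin [-315.1 -150.2   -7. ] n 8.7
[ 6.32295431e+01  7.47048887e+00  8.52679682e+01 -9.33895150e-04
  8.72620314e+01 -4.89292829e+00]
```

Emit:
carry_out(commands=[{"translation": [-0.036, -0.017, 0], "jaw": 0.085}, {"translation": [-0.036, -0.017, 0], "jaw": 0.085}, {"translation": [-0.036, -0.017, 0], "jaw": 0.085}, {"translation": [-0.036, -0.017, 0], "jaw": 0.085}, {"translation": [-0.036, -0.017, 0], "jaw": 0.085}, {"translation": [-0.036, -0.017, 0], "jaw": 0.085}, {"translation": [-0.036, -0.017, 0], "jaw": 0.085}, {"translation": [-0.036, -0.017, 0], "jaw": 0.085}], squeeze=30)

```text
invalid input
```

```bash
python3 - <<'E'
from h import *
p=r.snapshot("wrist"); cv2.imwrite("pics/w1.png",p["pixels"])
for n,z in [("nickel_adaptor",24),("blue_pad",3)]:
    for m in r.regions_of(p,n): print(n,m["score"],m["xy"],world(p,m["xy"],z))
    for m in r.landmark_of(p,n): print(n,m["score"],m["xy"],world(p,m["xy"],0))
print(pix(p,[457,296,48]),np.array(p["extrinsics"])[:3,3])
plan([457,296,200])
E
```

```text
[213.33789943 380.02488134] [153.43353832 583.83819962 374.40352618]
at [223.5 556.8 193. ] close ang 68.1 t 1.95 spin 0.0 shift after spin [-313.8 -155.1   -7. ] before spin [-313.8 -155.1   -7. ] n 8.8
```

View pics/w1.png

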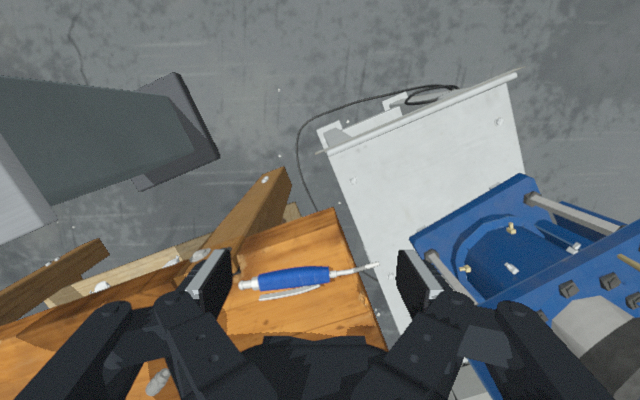

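The wrist view shows only floor and a screwdriver at (290,278), because the arm hasn't moved. The call was refused, probably because each row needs a spin.

Emit:
carry_out(commands=[{"translation": [-0.036, -0.017, 0], "spin": 0, "jaw": 0.085}, {"translation": [-0.036, -0.017, 0], "spin": 0, "jaw": 0.085}, {"translation": [-0.036, -0.017, 0], "spin": 0, "jaw": 0.085}, {"translation": [-0.036, -0.017, 0], "spin": 0, "jaw": 0.085}, {"translation": [-0.036, -0.017, 0], "spin": 0, "jaw": 0.085}, {"translation": [-0.036, -0.017, 0], "spin": 0, "jaw": 0.085}, {"translation": [-0.036, -0.017, 0], "spin": 0, "jaw": 0.085}, {"translation": [-0.026, -0.017, 0], "spin": 0, "jaw": 0.085}], squeeze=30)

```text
time: 2.62
tool_pos: [432.8, 324.8, 193.2]
tcp_rot: [180.0, 0.1, 158.1]
ft_force: [0.2, 0.2, 0.4]
finger_gap: 85.0
grip_force: 0.0
```

```bash
python3 - <<'E'
from h import *
p=r.snapshot("wrist"); cv2.imwrite("pics/w2.png",p["pixels"])
for n,z in [("nickel_adaptor",24),("blue_pad",3)]:
    for m in r.regions_of(p,n): print(n,m["score"],m["xy"],world(p,m["xy"],z))
    for m in r.landmark_of(p,n): print(n,m["score"],m["xy"],world(p,m["xy"],0))
print(pix(p,[457,296,48]),np.array(p["extrinsics"])[:3,3])
plan([457,296,200])
E
```

```text
nickel_adaptor 0.9 [304.5, 197.8] [455.72303224 301.70935677]
nickel_adaptor 0.72 [306.8, 193.4] [457.42640867 303.64932364]
blue_pad 0.92 [332.4, 286.5] [608.10249872 283.97598954]
blue_pad 0.97 [331.7, 287.8] [611.85937897 281.59648138]
[299.98334326 206.05006136] [362.56897981 351.95120808 374.53667591]
at [430.7 327.2 193. ] close ang 68.1 t 2.87 spin 0.0 shift after spin [-36.1 -19.2  -7. ] before spin [-36.1 -19.2  -7. ] n 1.0
```

View pics/w2.png

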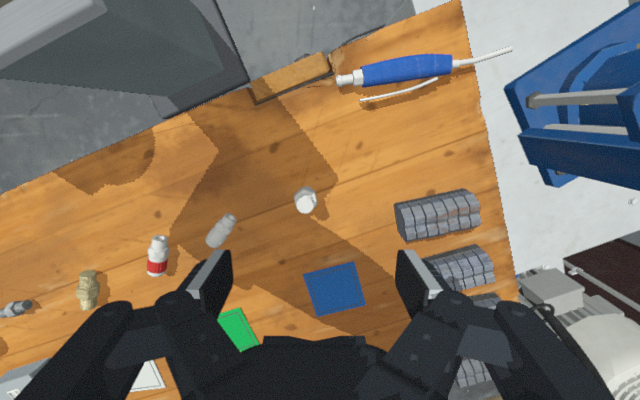

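The wrist view shows the adaptor at (305,198), the blue pad at (335,288), the plain coupler at (221,231), the red coupler at (157,256) and the brass nipple at (88,289). I'll enlarge the adaptor to read its hex orientation.

```bash
python3 - <<'E'
from h import *
im=cv2.imread("pics/w2.png")
c=im[180:220,280:330];c=cv2.convertScaleAbs(c,alpha=1.4); cv2.imwrite("pics/ad.png",cv2.resize(c,(750,600),interpolation=cv2.INTER_CUBIC))
p=r.snapshot("wrist")
for z,R in [(0,16),(48,9)]:
  print(z,[np.round(pix(p,[456+dx,302+dy,z]),1).tolist() for dx,dy in [(0,0),(16,0),(0,16)]])
m=cv2.inRange(cv2.cvtColor(p["pixels"],cv2.COLOR_BGR2HSV),(100,120,30),(125,255,255)); m[:250]=0;m[325:]=0;m[:,:295]=0;m[:,380:]=0
c=max(cv2.findContours(m,0,1)[0],key=cv2.contourArea)
W=np.array([world(p,q,3) for q in c[:,0,:].astype(float)],np.float32);print("blue",cv2.minAreaRect(W))
E
```

```text
0 [[304.3, 195.1], [308.7, 205.3], [315.0, 191.0]]
48 [[303.0, 206.0], [308.0, 217.4], [315.2, 201.4]]
blue ((614.4202880859375, 285.078369140625), (78.56889343261719, 78.94499206542969), 84.02777862548828)
```

View pics/ad.png

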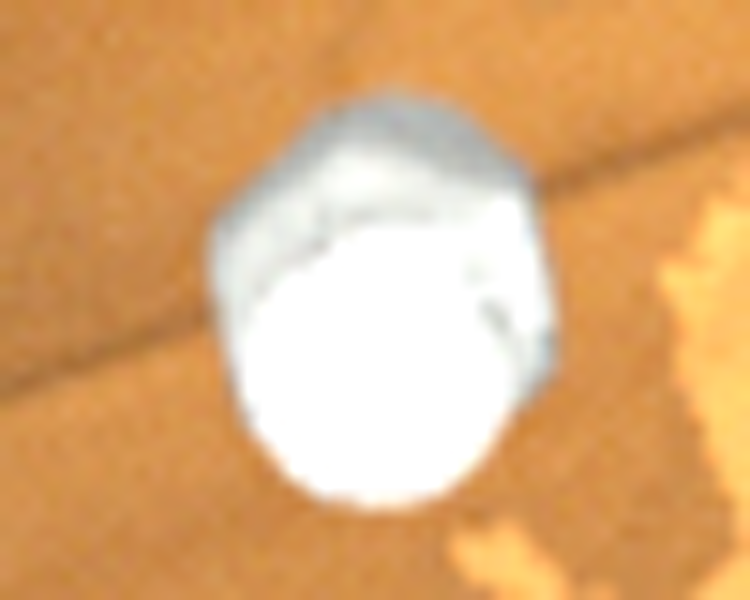

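Emit:
carry_out(commands=[{"translation": [-0.01, -0.0036, 0.012], "spin": 0, "jaw": 0.085}, {"translation": [-0.01, -0.0036, 0.012], "spin": 0, "jaw": 0.085}, {"translation": [-0.01, -0.0036, 0.012], "spin": 0, "jaw": 0.085}, {"translation": [0, -0.0036, 0.012], "spin": 0, "jaw": 0.085}, {"translation": [0, 0, 0.012], "spin": 0, "jaw": 0.085}, {"translation": [0, 0, 0.012], "spin": 0, "jaw": 0.085}, {"translation": [0, 0, 0], "spin": 0, "jaw": 0.085}, {"translation": [0, 0, 0], "spin": 0, "jaw": 0.085}])

```text
time: 3.58
tool_pos: [452.3, 302.2, 119.7]
tcp_rot: [-179.9, -0.1, 158.1]
ft_force: [-0.0, -0.9, 0.1]
finger_gap: 84.9
grip_force: 0.0
```

```bash
python3 - <<'E'
from h import *
p=r.snapshot("wrist"); 
im=p["pixels"]
for m in r.regions_of(p,"nickel_adaptor"):print(m["score"],m["xy"],world(p,m["xy"],24))
for m in r.landmark_of(p,"nickel_adaptor"):print(m["score"],m["xy"],world(p,m["xy"],0))
x,y=np.round(pix(p,[456,300,24])).astype(int);x0,y0=x-40,y-30
print(x0,y0)
c=cv2.convertScaleAbs(im[y0:y0+60,x0:x0+80],alpha=0.8); cv2.imwrite("pics/ad2.png",cv2.resize(c,(800,600),interpolation=cv2.INTER_CUBIC))
plan([456,300,120])
E
```

```text
0.92 [318.2, 196.3] [459.12967809 303.22540258]
0.97 [317.3, 188.7] [457.25372079 303.25792694]
274 165
at [453.8 303.  122. ] close ang 68.1 t 3.73 spin 0.0 shift after spin [-3.2 -2.   2. ] before spin [-3.2 -2.   2. ] n 0.1
```

View pics/ad2.png

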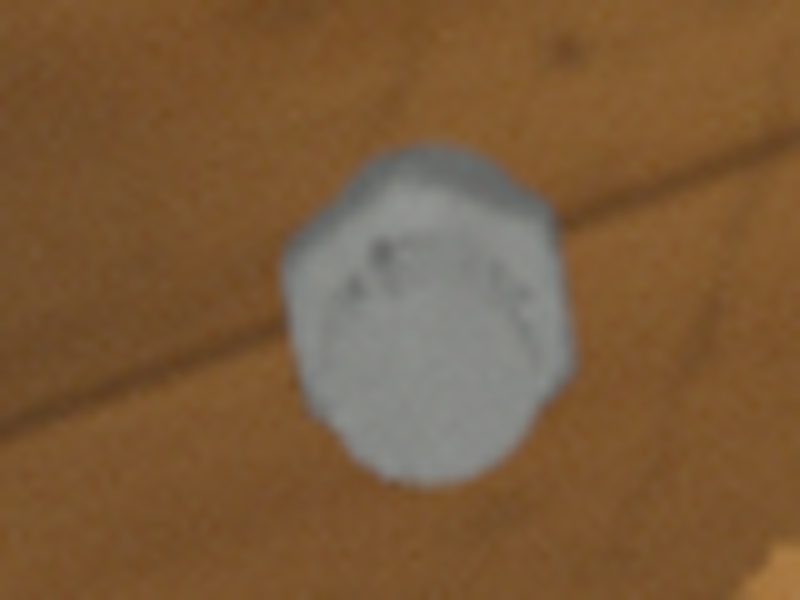

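The hex has flats on its left and right, from (288,255) to (311,410) and from (552,215) to (575,365) in the crop. Its centre is (432,311) in the crop, and the top disc is at (430,370).

```bash
python3 - <<'E'
from h import *
p=r.snapshot("wrist")
f=lambda u,v,z: world(p,[274+u/10-.5+.05,165+v/10-.5+.05],z)
print("disc",f(430,370,48),"hex",f(432,311,22))
a=f(552,215,22)-f(575,365,22);b=f(288,255,22)-f(311,410,22)
for d in (a,b): print(np.degrees(np.arctan2(d[1],d[0]))%180, np.hypot(*d))
print("flats dist",f(563,290,22)-f(300,332,22),np.hypot(*(f(563,290,22)-f(300,332,22))))
plan([457,302.5,10],78)
E
```

```text
disc [459.11683959 302.82492067] hex [460.92401287 302.64379391]
167.44789721013183 16.40569498486013
165.5933344677896 17.024951949521704
flats dist [ 5.98804528 27.07465818] 27.72893438031297
at [453.9 303.1 122.1] close ang 68.1 t 3.78 spin -0.172 shift after spin [-3.200e+00  1.000e-01  1.121e+02] before spin [ -3.1   0.6 112.1] n 2.8
```

Emit:
carry_out(commands=[{"translation": [0, 0, 0.015], "spin": -0.0775, "jaw": 0.085}, {"translation": [0, 0, 0.015], "spin": -0.0775, "jaw": 0.085}, {"translation": [-0.005, 0.001, 0.02], "spin": 0, "jaw": 0.085}, {"translation": [0, 0, 0.025], "spin": 0, "jaw": 0.085}, {"translation": [0, 0, 0.022], "spin": 0, "jaw": 0.085}, {"translation": [0, 0, 0.015], "spin": 0, "jaw": 0.085}, {"translation": [0, 0, 0.005], "spin": 0, "jaw": 0.085}, {"translation": [0, 0, 0], "spin": 0, "jaw": 0.06}])

```text
time: 4.45
tool_pos: [457.6, 302.0, 3.0]
tcp_rot: [-179.9, -0.1, 167.0]
ft_force: [0.3, 0.5, 0.2]
finger_gap: 74.6
grip_force: 0.0
```

Emit:
carry_out(commands=[{"translation": [0, 0, 0], "spin": 0, "jaw": 0.02}, {"translation": [0, 0, 0], "spin": 0, "jaw": 0.02}, {"translation": [0, 0, 0], "spin": 0, "jaw": 0.02}, {"translation": [0, 0, 0], "spin": 0, "jaw": 0.02}, {"translation": [0, 0, 0], "spin": 0, "jaw": 0.02}, {"translation": [0, 0, 0], "spin": 0, "jaw": 0.02}, {"translation": [0, 0, 0], "spin": 0, "jaw": 0.02}, {"translation": [0, 0, 0], "spin": 0, "jaw": 0.02}])

```text
time: 5.12
tool_pos: [459.3, 302.7, 5.1]
tcp_rot: [179.9, 0.1, 167.0]
ft_force: [-0.3, -0.9, 6.0]
finger_gap: 20.1
grip_force: 11.3
```

```bash
python3 - <<'E'
from h import *
s=r.sense();print(s["finger_gap"],s["grip_force"],s["ft_force"])
plan([635,-268,140])
plan([635,-268,140],90)
p=r.snapshot("top")
m=max(r.regions_of(p,"parts_case"),key=lambda m:m["score"]);print(m["score"],m["xy"],world(p,m["xy"],39))
c=max(cv2.findContours(m["pixels"].astype(np.uint8),0,1)[0],key=cv2.contourArea)
W=np.array([world(p,q,39) for q in c[:,0,:].astype(float)],np.float32);print(cv2.minAreaRect(W))
print(p["K"])
E
```

```text
20.068686116068495 11.293481264146976 [-0.27867229 -0.9442918   6.02775701]
at [459.3 302.7   5.1] close ang 77.0 t 5.12 spin 0.0 shift after spin [-299.5 -516.6 -134.9] before spin [-299.5 -516.6 -134.9] n 15.3
at [459.3 302.7   5.1] close ang 77.0 t 5.12 spin -0.227 shift after spin [-175.7 -570.7 -134.9] before spin [-299.5 -516.6 -134.9] n 15.3
0.57 [393.7, 159.5] [ 634.107759   -268.23678174]
((636.0516967773438, -269.341796875), (107.7088623046875, 157.8168487548828), 88.22564697265625)
[[421.49225656   0.         321.41235498]
 [  0.         421.49225656 195.6970561 ]
 [  0.           0.           1.        ]]
```

Emit:
carry_out(commands=[{"translation": [0, 0, 0], "spin": 0, "jaw": 0.01}, {"translation": [0, 0, 0], "spin": 0, "jaw": 0.01}, {"translation": [0, 0, 0], "spin": 0, "jaw": 0.01}, {"translation": [0, 0, 0], "spin": 0, "jaw": 0.01}, {"translation": [0, 0, 0], "spin": 0, "jaw": 0.01}, {"translation": [0, 0, 0], "spin": 0, "jaw": 0.01}, {"translation": [0, 0, 0], "spin": 0, "jaw": 0.01}, {"translation": [0, 0, 0], "spin": 0, "jaw": 0.01}])

```text
time: 5.88
tool_pos: [459.5, 302.8, 5.3]
tcp_rot: [179.9, 0.1, 167.0]
ft_force: [-0.2, -1.0, 7.1]
finger_gap: 18.7
grip_force: 29.2
```

```bash
python3 - <<'E'
from h import *
p=r.snapshot("wrist");x,y=np.round(pix(p,[459,303,24])).astype(int)
print(x,y)
c=p["pixels"][y-75:y+75,x-100:x+100]; cv2.imwrite("pics/ad3.png",cv2.resize(c,(800,600),interpolation=cv2.INTER_CUBIC))
E
```

```text
316 238
```

View pics/ad3.png

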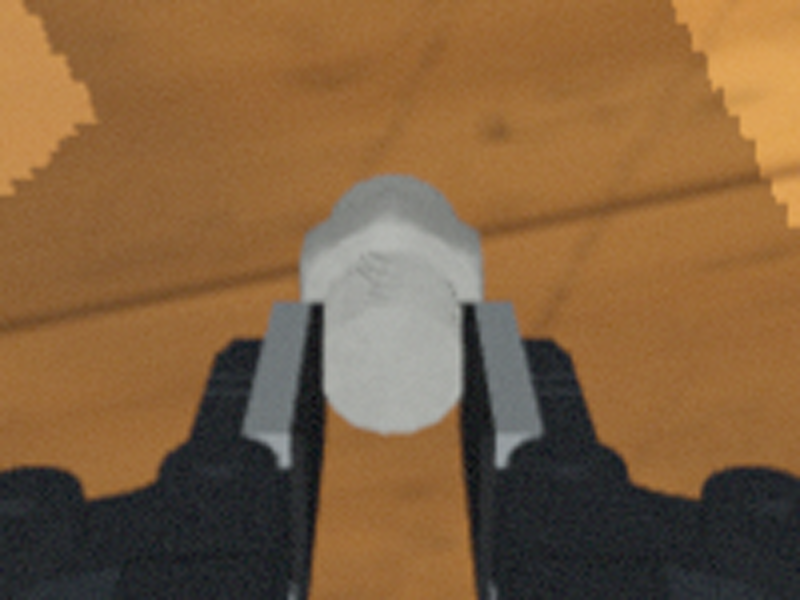

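The fingers hold the adaptor by its thread, which is about 19 mm across, just above the hex. It stands straight between the pads, so I'll lift and carry it.

Emit:
carry_out(commands=[{"translation": [0, 0, -0.015], "spin": 0, "jaw": 0.01}, {"translation": [0, 0, -0.025], "spin": 0, "jaw": 0.01}, {"translation": [0, 0, -0.035], "spin": 0, "jaw": 0.01}, {"translation": [0, -0.01, -0.035], "spin": 0, "jaw": 0.01}, {"translation": [-0.0145, -0.025, -0.025], "spin": 0, "jaw": 0.01}, {"translation": [-0.02, -0.034, 0], "spin": 0, "jaw": 0.01}, {"translation": [-0.02, -0.034, 0], "spin": 0, "jaw": 0.01}, {"translation": [-0.02, -0.034, 0], "spin": 0, "jaw": 0.01}], squeeze=40)

```text
time: 6.6
tool_pos: [500.6, 150.9, 139.8]
tcp_rot: [180.0, 0.1, 167.1]
ft_force: [0.6, 0.2, -1.5]
finger_gap: 18.2
grip_force: 38.4
```

Emit:
carry_out(commands=[{"translation": [-0.02, -0.034, 0], "spin": 0, "jaw": 0.01}, {"translation": [-0.02, -0.034, 0], "spin": 0, "jaw": 0.01}, {"translation": [-0.02, -0.034, 0], "spin": 0, "jaw": 0.01}, {"translation": [-0.02, -0.034, 0], "spin": 0, "jaw": 0.01}, {"translation": [-0.02, -0.034, 0], "spin": 0, "jaw": 0.01}, {"translation": [-0.02, -0.034, 0], "spin": 0, "jaw": 0.01}, {"translation": [-0.02, -0.034, 0], "spin": 0, "jaw": 0.01}, {"translation": [-0.02, -0.034, 0], "spin": 0, "jaw": 0.01}])

```text
time: 7.27
tool_pos: [594.9, -150.8, 138.6]
tcp_rot: [180.0, -0.0, 167.0]
ft_force: [0.2, 0.4, -1.3]
finger_gap: 18.1
grip_force: 38.4
```

```bash
python3 - <<'E'
from h import *
p=r.snapshot("wrist");cv2.imwrite("pics/w3.png",p["pixels"])
for n,z in [("parts_case",39),("steel_sleeve",23),("white_pad",3)]:
    for m in r.regions_of(p,n):
        c=max(cv2.findContours(m["pixels"].astype(np.uint8),0,1)[0],key=cv2.contourArea)
        W=np.array([world(p,q,z) for q in c[:,0,:].astype(float)],np.float32)
        print(n,m["score"],m["xy"],world(p,m["xy"],z),cv2.minAreaRect(W))
plan([635.5,-268.5,60])
E
```

```text
parts_case 0.76 [215.3, 226.3] [ 610.40943964 -264.29719725] ((621.42236328125, -269.29132080078125), (112.77733612060547, 132.19017028808594), 88.19190979003906)
steel_sleeve 0.68 [35.6, 160.6] [ 498.94048161 -438.24415521] ((496.1901550292969, -448.3750305175781), (77.46906280517578, 114.33846282958984), 0.6726390719413757)
steel_sleeve 0.56 [121.5, 102.8] [ 466.46218837 -321.20300719] ((470.01751708984375, -314.504638671875), (78.28368377685547, 53.990230560302734), 76.18523406982422)
white_pad 0.8 [370.9, 211.9] [646.1560236 -93.5340237] ((645.4512329101562, -95.4034423828125), (81.84774780273438, 82.8130874633789), 78.2351303100586)
at [ 594.5 -149.9  138.1] close ang 76.9 t 7.47 spin 0.0 shift after spin [ -66.9 -106.2   78.1] before spin [ -66.9 -106.2   78.1] n 3.7
```

View pics/w3.png

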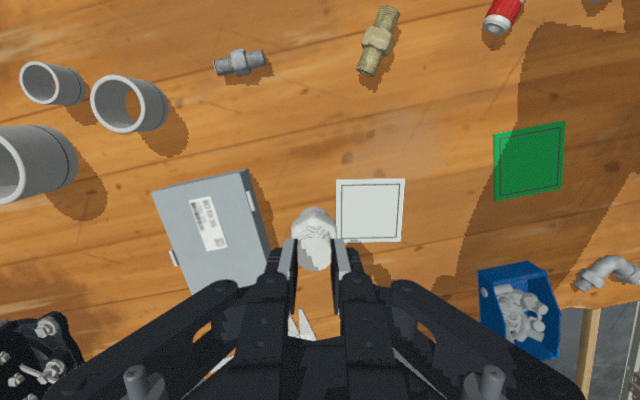

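Emit:
carry_out(commands=[{"translation": [-0.0165, -0.026, 0], "spin": 0, "jaw": 0.01}, {"translation": [-0.0165, -0.026, 0.005], "spin": 0, "jaw": 0.01}, {"translation": [-0.0165, -0.026, 0.015], "spin": 0, "jaw": 0.01}, {"translation": [-0.0155, -0.026, 0.025], "spin": 0, "jaw": 0.01}, {"translation": [0, 0, 0.02], "spin": 0, "jaw": 0.01}, {"translation": [0, 0, 0.01], "spin": 0, "jaw": 0.01}, {"translation": [0, 0, 0], "spin": 0, "jaw": 0.01}, {"translation": [0, 0, 0], "spin": 0, "jaw": 0.01}])

```text
time: 8.13
tool_pos: [634.5, -262.8, 63.7]
tcp_rot: [179.9, -0.1, 167.1]
ft_force: [1.2, -0.1, -0.2]
finger_gap: 18.1
grip_force: 38.4
```

```bash
python3 - <<'E'
from h import *
plan([635.5,-268.5,44])
E
```

```text
at [ 634.5 -262.8   63.7] close ang 77.1 t 8.13 spin 0.0 shift after spin [-2.2 -5.4 19.7] before spin [-2.2 -5.4 19.7] n 0.5
```

Emit:
carry_out(commands=[{"translation": [-0.001, -0.003, 0.007], "spin": 0, "jaw": 0.01}, {"translation": [-0.001, -0.0025, 0.006], "spin": 0, "jaw": 0.01}, {"translation": [0, 0, 0.003], "spin": 0, "jaw": 0.01}, {"translation": [0, 0, 0.002], "spin": 0, "jaw": 0.01}, {"translation": [0, 0, 0.001], "spin": 0, "jaw": 0.01}, {"translation": [0, 0, 0], "spin": 0, "jaw": 0.01}, {"translation": [0, 0, 0], "spin": 0, "jaw": 0.01}, {"translation": [0, 0, 0], "spin": 0, "jaw": 0.01}])

```text
time: 8.8
tool_pos: [635.8, -270.8, 45.3]
tcp_rot: [-180.0, 0.0, 167.0]
ft_force: [-0.6, 0.1, -1.5]
finger_gap: 18.2
grip_force: 38.4
```

Emit:
carry_out(commands=[{"translation": [0, 0.001, 0.001], "spin": 0, "jaw": 0.01}, {"translation": [0, 0, 0.001], "spin": 0, "jaw": 0.01}, {"translation": [0, 0, 0.001], "spin": 0, "jaw": 0.01}, {"translation": [0, 0, 0], "spin": 0, "jaw": 0.01}, {"translation": [0, 0, 0], "spin": 0, "jaw": 0.01}, {"translation": [0, 0, 0], "spin": 0, "jaw": 0.01}, {"translation": [0, 0, 0], "spin": 0, "jaw": 0.01}, {"translation": [0, 0, 0], "spin": 0, "jaw": 0.01}])

```text
time: 9.47
tool_pos: [637.2, -270.4, 44.5]
tcp_rot: [-179.9, 0.2, 167.0]
ft_force: [-1.9, 0.3, 8.4]
finger_gap: 18.1
grip_force: 40.4
```

Emit:
carry_out(commands=[{"translation": [0, 0, 0], "spin": 0, "jaw": 0.085}, {"translation": [0, 0, 0], "spin": 0, "jaw": 0.085}, {"translation": [0, 0, 0], "spin": 0, "jaw": 0.085}, {"translation": [0, 0, 0], "spin": 0, "jaw": 0.085}, {"translation": [0, 0, 0], "spin": 0, "jaw": 0.085}, {"translation": [0, 0, -0.02], "spin": 0, "jaw": 0.085}, {"translation": [0, 0, -0.04], "spin": 0, "jaw": 0.085}, {"translation": [0, 0, -0.04], "spin": 0, "jaw": 0.085}])

```text
time: 10.13
tool_pos: [633.8, -268.7, 140.0]
tcp_rot: [179.9, -0.3, 167.0]
ft_force: [0.1, -0.4, 0.3]
finger_gap: 85.1
grip_force: 0.0
```

```bash
python3 - <<'E'
from h import *
p=r.snapshot("wrist");cv2.imwrite("pics/w4.png",p["pixels"])
x,y=np.round(pix(p,[636,-269,60])).astype(int)
y0=max(0,min(250,y-75));x0=max(0,min(440,x-100));cv2.imwrite("pics/w4c.png",cv2.resize(p["pixels"][y0:y0+150,x0:x0+200],(800,600)))
for n in ["nickel_adaptor","steel_sleeve"]:
  for m in r.landmark_of(p,n): print(n,m["score"],m["xy"],world(p,m["xy"],39 if n[0]=='n' else 0))
# rim of sleeve candidates
plan([472,-309,140],0); print(r.sense()["joint_pos"])
E
```

```text
nickel_adaptor 0.87 [315.0, 190.0] [ 634.09385644 -268.21552295]
steel_sleeve 0.88 [128.4, 95.7] [ 495.19390641 -443.77936917]
steel_sleeve 0.81 [238.1, 38.5] [ 469.8445053  -311.05480542]
steel_sleeve 0.65 [155.0, 17.5] [ 431.6209326  -387.48540552]
at [ 639.  -271.3  148.1] close ang 77.0 t 10.28 spin 1.344 shift after spin [ -37.7 -167.     8.1] before spin [154.3 -74.3   8.1] n 4.3
[-2.72334047e+01  2.26362342e+01  7.21524774e+01  1.64374430e-03
  8.46519560e+01 -1.04239468e+02]
```

View pics/w4c.png

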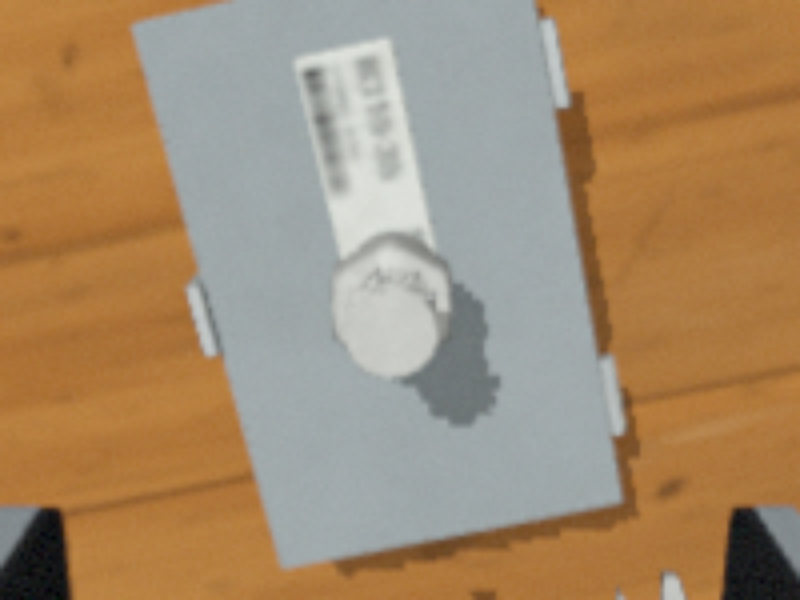

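The adaptor stands upright in the middle of the lid, at (390,310) in the crop. Next is the sleeve.

Emit:
carry_out(commands=[{"translation": [0.031, -0.015, 0], "spin": 0, "jaw": 0.085}, {"translation": [0.031, -0.015, 0], "spin": 0, "jaw": 0.085}, {"translation": [0.031, -0.015, 0], "spin": 0, "jaw": 0.085}, {"translation": [0.031, -0.015, 0], "spin": 0, "jaw": 0.085}, {"translation": [0.031, -0.015, 0], "spin": 0, "jaw": 0.085}, {"translation": [0, 0, 0], "spin": 0.12, "jaw": 0.085}, {"translation": [0, 0, 0], "spin": 0.12, "jaw": 0.085}, {"translation": [0, 0, 0], "spin": 0.12, "jaw": 0.085}])

```text
time: 10.95
tool_pos: [466.7, -307.8, 140.9]
tcp_rot: [180.0, -0.1, 146.0]
ft_force: [0.1, 0.4, -0.4]
finger_gap: 84.9
grip_force: 0.0
```

Emit:
carry_out(commands=[{"translation": [0, 0, 0], "spin": 0.12, "jaw": 0.085}, {"translation": [0, 0, 0], "spin": 0.12, "jaw": 0.085}, {"translation": [0, 0, 0], "spin": 0.12, "jaw": 0.085}, {"translation": [0, 0, 0], "spin": 0.12, "jaw": 0.085}, {"translation": [0, 0, 0], "spin": 0.12, "jaw": 0.085}, {"translation": [0, 0, 0], "spin": 0, "jaw": 0.085}, {"translation": [0, 0, 0], "spin": 0, "jaw": 0.085}, {"translation": [0, 0, 0], "spin": 0, "jaw": 0.085}])

```text
time: 11.62
tool_pos: [467.6, -307.7, 141.4]
tcp_rot: [-180.0, -0.0, 112.2]
ft_force: [0.1, -0.4, 0.4]
finger_gap: 85.0
grip_force: 0.0
```

```bash
python3 - <<'E'
from h import *
p=r.snapshot("wrist");im=p["pixels"]
for m in r.regions_of(p,"steel_sleeve"): print(m["score"],m["xy"],world(p,m["xy"],23))
for m in r.landmark_of(p,"steel_sleeve"): print(m["score"],m["xy"],world(p,m["xy"],0))
for a in range(0,360,30):
    for z,c in ((46,(0,0,255)),(0,(255,0,0))):
        q=pix(p,[471+26.5*np.cos(np.radians(a)),-310+26.5*np.sin(np.radians(a)),z]);cv2.circle(im,(int(round(q[0])),int(round(q[1]))),1,c,-1)
x,y=np.round(pix(p,[471,-310,23])).astype(int);x0=max(0,min(440,x-100));y0=max(0,min(250,y-75))
print(x0,y0)
cv2.imwrite("pics/sv.png",cv2.resize(im[y0:y0+150,x0:x0+200],(800,600)))
plan([471,-310,10])
E
```

```text
0.97 [293.5, 301.6] [ 500.53092078 -457.38300009]
0.94 [258.5, 237.1] [ 431.25847918 -390.18443207]
0.78 [315.8, 200.9] [ 476.17243534 -324.32695718]
0.89 [262.1, 227.1] [ 430.44039478 -387.28280308]
0.72 [295.5, 282.6] [ 497.10915192 -445.40181326]
0.57 [317.0, 184.6] [ 472.7065433  -311.69485748]
216 113
at [ 467.9 -307.9  141.8] close ang 22.1 t 11.77 spin 0.0 shift after spin [ -3.2   2.1 131.8] before spin [ -3.2   2.1 131.8] n 3.3
```

View pics/sv.png

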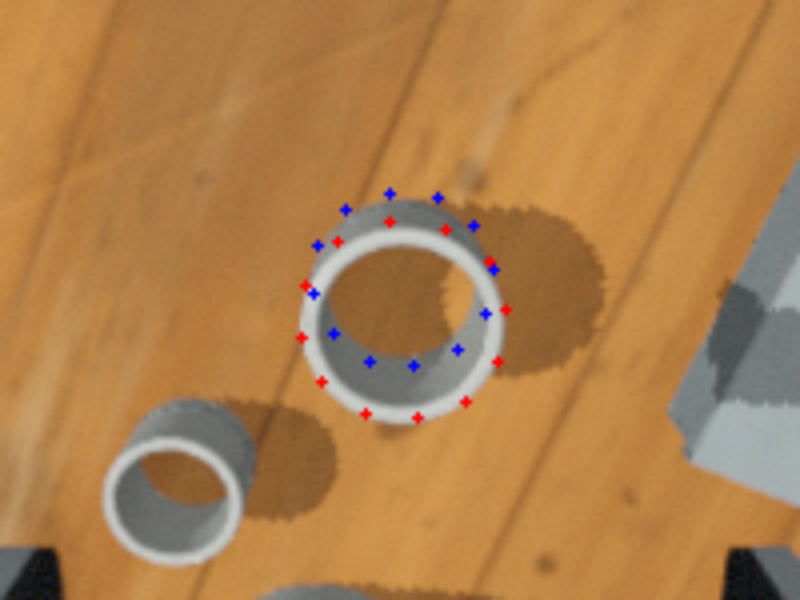

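The sleeve's rim fits the 53 mm overlay, in size and to about 1.5 mm in position, so this is the right one. I'll descend on it.

Emit:
carry_out(commands=[{"translation": [-0.0045, 0.0015, 0.015], "spin": 0, "jaw": 0.085}, {"translation": [0, 0, 0.025], "spin": 0, "jaw": 0.085}, {"translation": [0, 0, 0.03], "spin": 0, "jaw": 0.085}, {"translation": [0, 0, 0.03], "spin": 0, "jaw": 0.085}, {"translation": [0, 0, 0.02], "spin": 0, "jaw": 0.085}, {"translation": [0, 0, 0.01], "spin": 0, "jaw": 0.085}, {"translation": [0, 0, 0.002], "spin": 0, "jaw": 0.085}, {"translation": [0, 0, 0], "spin": 0, "jaw": 0.085}])

```text
time: 12.43
tool_pos: [470.9, -311.5, 10.0]
tcp_rot: [-180.0, -0.0, 112.0]
ft_force: [-0.4, 0.2, 0.3]
finger_gap: 84.8
grip_force: 0.0
```

Emit:
carry_out(commands=[{"translation": [0, 0, 0], "spin": 0, "jaw": 0.045}, {"translation": [0, 0, 0], "spin": 0, "jaw": 0.045}, {"translation": [0, 0, 0], "spin": 0, "jaw": 0.045}, {"translation": [0, 0, 0], "spin": 0, "jaw": 0.045}, {"translation": [0, 0, 0], "spin": 0, "jaw": 0.045}, {"translation": [0, 0, 0], "spin": 0, "jaw": 0.045}, {"translation": [0, 0, 0], "spin": 0, "jaw": 0.045}, {"translation": [0, 0, 0], "spin": 0, "jaw": 0.045}])

```text
time: 13.1
tool_pos: [471.0, -311.5, 10.0]
tcp_rot: [180.0, -0.0, 112.0]
ft_force: [0.0, 0.4, 0.1]
finger_gap: 45.1
grip_force: 0.0
```

```bash
python3 - <<'E'
from h import *
plan([630,92.5,140])
print(r.sense()["joint_pos"])
E
```

```text
at [ 471.  -311.5   10. ] close ang 22.0 t 13.1 spin 0.0 shift after spin [ 315.   298.8 -130. ] before spin [ 315.   298.8 -130. ] n 11.3
[-3.86837333e+01  1.14981937e+01  1.00764457e+02  9.33833382e-04
  6.77374990e+01 -6.06863269e+01]
```

```bash
python3 - <<'E'
from h import *
p=r.snapshot("wrist");cv2.imwrite("pics/sv2.png",p["pixels"][100:400,120:520])
p=r.snapshot("top");cv2.imwrite("pics/x.png",p["pixels"])
E
```

```text
(no output)
```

View pics/sv2.png

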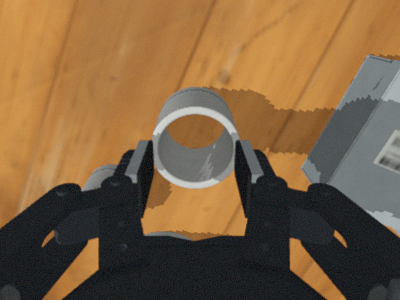

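```bash
python3 - <<'E'
from h import *
p=r.snapshot("wrist");s=r.sense();t=np.array(s["tool_pos"]);y=np.radians(s["tcp_rot"][2]);X=np.array([np.cos(y),np.sin(y)]);Y=np.array([np.sin(y),-np.cos(y)])
for g in (22.5,26.5,30):
  for z in (10,16,45):
    for xx in (11,0,-11):
      q=[pix(p,[*(t[:2]+e*g*Y+xx*X),z])-[120,100] for e in (-1,1)]
      print(g,z,xx,np.round(q[0]),np.round(q[1]))
for z in (0,46): print("axis",z,pix(p,[471,-311.5,z])-[120,100])
E
```

```text
22.5 10 11 [162. 111.] [228. 111.]
22.5 10 0 [162. 126.] [227. 126.]
22.5 10 -11 [163. 140.] [227. 140.]
22.5 16 11 [161. 114.] [229. 114.]
22.5 16 0 [161. 129.] [228. 129.]
22.5 16 -11 [162. 144.] [228. 144.]
22.5 45 11 [155. 131.] [235. 131.]
22.5 45 0 [156. 149.] [234. 149.]
22.5 45 -11 [157. 166.] [233. 166.]
26.5 10 11 [156. 111.] [234. 111.]
26.5 10 0 [157. 126.] [233. 126.]
26.5 10 -11 [157. 140.] [232. 140.]
26.5 16 11 [155. 114.] [235. 114.]
26.5 16 0 [156. 129.] [234. 129.]
26.5 16 -11 [156. 144.] [234. 144.]
26.5 45 11 [148. 131.] [242. 131.]
26.5 45 0 [149. 149.] [241. 149.]
26.5 45 -11 [150. 166.] [240. 166.]
30 10 11 [151. 111.] [239. 111.]
30 10 0 [152. 126.] [238. 126.]
30 10 -11 [152. 140.] [237. 140.]
30 16 11 [150. 114.] [240. 114.]
30 16 0 [150. 129.] [239. 129.]
30 16 -11 [151. 144.] [239. 144.]
30 45 11 [142. 131.] [248. 131.]
30 45 0 [143. 149.] [247. 149.]
30 45 -11 [144. 166.] [246. 166.]
axis 0 [194.82542256 120.50505038]
axis 46 [195.20763584 149.70208399]
```

```bash
python3 - <<'E'
from h import *
p=r.snapshot("wrist");s=r.sense();t=np.array(s["tool_pos"]);y=np.radians(s["tcp_rot"][2]);X=np.array([np.cos(y),np.sin(y)]);Y=np.array([np.sin(y),-np.cos(y)])
for g in (42.5,22.5,9):
  for b in (0,13,20,30,40):
    print(g,"back",b,*[np.round(pix(p,[*(t[:2]+e*g*Y+xx*X),t[2]+b])) for xx in (11,-11) for e in (-1,1)])
im=p["pixels"].astype(int)
for row in (205,210,215,220,225,230,235,240,245,250,260,270,280): print(row,[int(v) for v in im[row,225:300:3].mean(1)])
E
```

```text
42.5 back 0 [253. 211.] [377. 211.] [255. 240.] [375. 240.]
42.5 back 13 [248. 217.] [381. 217.] [251. 249.] [379. 248.]
42.5 back 20 [246. 221.] [384. 221.] [248. 254.] [382. 253.]
42.5 back 30 [242. 228.] [388. 228.] [245. 261.] [385. 261.]
42.5 back 40 [237. 235.] [393. 235.] [241. 270.] [390. 270.]
22.5 back 0 [282. 211.] [348. 211.] [283. 240.] [347. 240.]
22.5 back 13 [280. 217.] [350. 217.] [281. 249.] [349. 249.]
22.5 back 20 [278. 221.] [352. 221.] [280. 254.] [350. 254.]
22.5 back 30 [276. 228.] [354. 228.] [278. 262.] [352. 261.]
22.5 back 40 [274. 235.] [356. 235.] [276. 270.] [355. 270.]
9 back 0 [302. 211.] [328. 211.] [302. 240.] [328. 240.]
9 back 13 [301. 217.] [329. 217.] [301. 249.] [329. 249.]
9 back 20 [300. 221.] [330. 221.] [301. 254.] [329. 254.]
9 back 30 [300. 228.] [331. 228.] [300. 261.] [330. 261.]
9 back 40 [299. 235.] [332. 235.] [299. 270.] [331. 270.]
205 [120, 116, 119, 121, 124, 122, 118, 122, 119, 119, 120, 125, 124, 122, 122, 124, 123, 120, 119, 129, 146, 146, 142, 136, 131]
210 [122, 125, 118, 122, 116, 115, 119, 119, 120, 120, 118, 121, 123, 123
[... 718 characters left out ...]
 122, 125, 126, 128, 129, 129, 131, 133, 112, 108, 113, 71, 144, 144, 98, 95, 104, 101, 104, 104, 94]
245 [125, 122, 121, 123, 121, 125, 127, 127, 123, 122, 127, 109, 106, 109, 52, 27, 130, 142, 92, 100, 99, 104, 106, 109, 106]
250 [124, 121, 120, 122, 120, 126, 126, 118, 48, 36, 99, 106, 104, 104, 27, 18, 104, 140, 92, 97, 104, 108, 107, 110, 107]
260 [117, 120, 121, 123, 125, 66, 35, 33, 34, 100, 100, 109, 79, 31, 23, 18, 64, 146, 135, 101, 104, 108, 109, 109, 109]
270 [117, 120, 108, 81, 30, 27, 34, 82, 102, 104, 105, 47, 25, 14, 15, 19, 32, 91, 189, 163, 171, 104, 106, 106, 103]
280 [36, 27, 32, 28, 20, 33, 21, 32, 19, 116, 138, 41, 20, 24, 22, 15, 87, 94, 94, 94, 88, 170, 204, 201, 195]
```

```bash
python3 - <<'E'
from h import *
p=r.snapshot("scene")
t=np.array([223.5,556.8]);y=np.radians(158.1);X=np.array([np.cos(y),np.sin(y)]);Y=np.array([np.sin(y),-np.cos(y)])
for b in (0,13,30,45,58): print(b,*[np.round(pix(p,[*(t+e*g*Y+xx*X),193+b])) for g in (42.5,52) for xx in (11,-11) for e in (-1,1)])
s=r.sense();t=np.array(s["tool_pos"][:2]);y=np.radians(s["tcp_rot"][2]);Y=np.array([np.sin(y),-np.cos(y)]);X=np.array([np.cos(y),np.sin(y)])
for b in (0,13,30,45): print(b,*[np.round(pix(p,[*(t+e*22.5*Y),10+b])) for e in (-1,1)])
q=np.round(pix(p,[471,-311,40])).astype(int);print(q)
im=p["pixels"][q[1]-40:q[1]+35,q[0]-50:q[0]+50]; cv2.imwrite("pics/sc2.png",cv2.resize(im,(800,600),interpolation=cv2.INTER_CUBIC))
E
```

```text
0 [262. 308.] [195. 331.] [255. 300.] [190. 321.] [269. 306.] [187. 333.] [262. 297.] [182. 323.]
13 [262. 300.] [194. 322.] [255. 291.] [188. 312.] [269. 297.] [186. 324.] [262. 289.] [180. 314.]
30 [261. 288.] [192. 310.] [253. 279.] [186. 300.] [268. 286.] [183. 312.] [261. 277.] [178. 302.]
45 [260. 277.] [190. 299.] [252. 269.] [184. 289.] [267. 275.] [182. 301.] [260. 267.] [176. 291.]
58 [259. 268.] [188. 289.] [252. 260.] [183. 280.] [266. 266.] [180. 291.] [259. 258.] [175. 282.]
0 [413. 187.] [397. 186.]
13 [413. 183.] [397. 181.]
30 [413. 177.] [398. 176.]
45 [414. 172.] [398. 171.]
[405 177]
```

View pics/sc2.png

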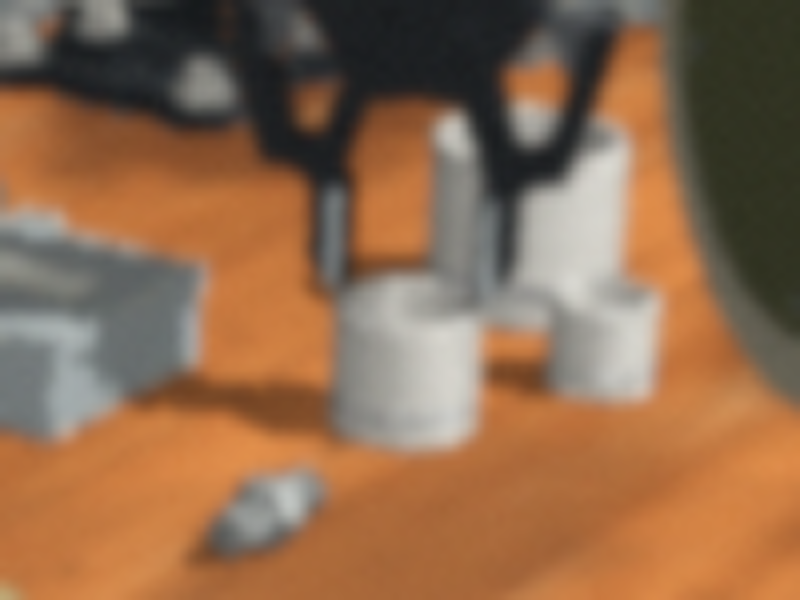

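The side view shows the fingertips just above the sleeve's rim, at about z = 50 where the reported TCP is at z = 10. The wrist view and the first scene view give the same result: the real tips lie about 44 mm behind the reported TCP, and about 58 mm when fully open. I'll allow for that: reopen, go 40 mm lower and watch the force.

Emit:
carry_out(commands=[{"translation": [0, 0, 0], "spin": 0, "jaw": 0.085}, {"translation": [0, 0, 0], "spin": 0, "jaw": 0.085}, {"translation": [0, 0, 0], "spin": 0, "jaw": 0.085}, {"translation": [0, 0, 0], "spin": 0, "jaw": 0.085}, {"translation": [0, 0, 0], "spin": 0, "jaw": 0.085}, {"translation": [0, 0, 0.01], "spin": 0, "jaw": 0.085}, {"translation": [0, 0, 0.01], "spin": 0, "jaw": 0.085}, {"translation": [0, 0, 0.01], "spin": 0, "jaw": 0.085}])

```text
time: 14.02
tool_pos: [470.7, -311.4, -21.3]
tcp_rot: [-180.0, -0.0, 112.0]
ft_force: [0.2, 0.2, 0.1]
finger_gap: 84.8
grip_force: 0.0
```

Emit:
carry_out(commands=[{"translation": [0, 0, 0.005], "spin": 0, "jaw": 0.085}, {"translation": [0, 0, 0.005], "spin": 0, "jaw": 0.085}, {"translation": [0, 0, 0], "spin": 0, "jaw": 0.045}, {"translation": [0, 0, 0], "spin": 0, "jaw": 0.045}, {"translation": [0, 0, 0], "spin": 0, "jaw": 0.045}, {"translation": [0, 0, 0], "spin": 0, "jaw": 0.045}, {"translation": [0, 0, 0], "spin": 0, "jaw": 0.045}, {"translation": [0, 0, 0], "spin": 0, "jaw": 0.045}])

```text
time: 14.68
tool_pos: [471.5, -312.0, -29.4]
tcp_rot: [180.0, 0.1, 112.0]
ft_force: [0.1, -1.4, 2.4]
finger_gap: 49.9
grip_force: 42.0
```

Emit:
carry_out(commands=[{"translation": [0, 0, -0.015], "spin": 0, "jaw": 0.04}, {"translation": [0, 0, -0.03], "spin": 0, "jaw": 0.04}, {"translation": [0, 0, -0.035], "spin": 0, "jaw": 0.04}, {"translation": [0.01, 0.01, -0.03], "spin": 0, "jaw": 0.04}, {"translation": [0.025, 0.024, 0], "spin": 0, "jaw": 0.04}, {"translation": [0.028, 0.0265, 0], "spin": 0, "jaw": 0.04}, {"translation": [0.028, 0.0265, 0], "spin": 0, "jaw": 0.04}, {"translation": [0.028, 0.0265, 0], "spin": 0, "jaw": 0.04}])

```text
time: 15.35
tool_pos: [531.8, -157.2, 80.0]
tcp_rot: [180.0, -0.0, 111.9]
ft_force: [1.5, -0.1, -3.8]
finger_gap: 49.9
grip_force: 42.8
```

Emit:
carry_out(commands=[{"translation": [0.028, 0.0265, 0], "spin": 0, "jaw": 0.04}, {"translation": [0.028, 0.0265, 0], "spin": 0, "jaw": 0.04}, {"translation": [0.028, 0.0265, 0], "spin": 0, "jaw": 0.04}, {"translation": [0.028, 0.0265, 0], "spin": 0, "jaw": 0.04}, {"translation": [0.028, 0.0265, 0], "spin": 0, "jaw": 0.04}, {"translation": [0.028, 0.0265, 0], "spin": 0, "jaw": 0.04}, {"translation": [0.015, 0.014, 0], "spin": 0, "jaw": 0.04}, {"translation": [0, 0, 0], "spin": 0, "jaw": 0.04}])

```text
time: 16.02
tool_pos: [624.1, 80.8, 79.6]
tcp_rot: [180.0, -0.1, 112.2]
ft_force: [0.7, -1.4, -3.0]
finger_gap: 49.6
grip_force: 42.9
```

```bash
python3 - <<'E'
from h import *
p=r.snapshot("wrist")
m=cv2.inRange(cv2.cvtColor(p["pixels"],cv2.COLOR_BGR2HSV),(45,80,30),(85,255,255))
c=max(cv2.findContours(m,0,1)[0],key=cv2.contourArea)
W=np.array([world(p,q,3) for q in c[:,0,:].astype(float)],np.float32);print("green",cv2.minAreaRect(W))
p=r.snapshot("top")
m=cv2.inRange(cv2.cvtColor(p["pixels"],cv2.COLOR_BGR2HSV),(45,80,30),(85,255,255))
c=max(cv2.findContours(m,0,1)[0],key=cv2.contourArea);print(cv2.contourArea(c))
print(r.sense()["finger_gap"])
plan([630,92.5,-24.5])
E
```

```text
green ((627.2963256835938, 93.68351745605469), (79.35551452636719, 79.57893371582031), 88.08473205566406)
126.0
49.97247881214745
at [623.1  76.8  79.3] close ang 22.1 t 16.12 spin 0.0 shift after spin [ 11.9  12.3 103.8] before spin [ 11.9  12.3 103.8] n 2.6
```

Emit:
carry_out(commands=[{"translation": [0.006, 0.0055, 0.02], "spin": 0, "jaw": 0.04}, {"translation": [0.0065, 0.0055, 0.025], "spin": 0, "jaw": 0.04}, {"translation": [0, 0, 0.025], "spin": 0, "jaw": 0.04}, {"translation": [0, 0, 0.016], "spin": 0, "jaw": 0.04}, {"translation": [0, 0, 0.008], "spin": 0, "jaw": 0.04}, {"translation": [0, 0, 0], "spin": 0, "jaw": 0.04}, {"translation": [0, 0, 0], "spin": 0, "jaw": 0.04}, {"translation": [0, 0, 0], "spin": 0, "jaw": 0.04}])

```text
time: 16.78
tool_pos: [630.4, 91.0, -12.2]
tcp_rot: [179.9, 0.0, 112.0]
ft_force: [0.5, -0.1, -2.6]
finger_gap: 49.8
grip_force: 42.9
```

Emit:
carry_out(commands=[{"translation": [0.001, -0.001, 0.006], "spin": 0, "jaw": 0.04}, {"translation": [0, 0, 0.004], "spin": 0, "jaw": 0.04}, {"translation": [0, 0, 0.003], "spin": 0, "jaw": 0.04}, {"translation": [0, 0, 0.0015], "spin": 0, "jaw": 0.04}, {"translation": [0, 0, 0.001], "spin": 0, "jaw": 0.04}, {"translation": [0, 0, 0], "spin": 0, "jaw": 0.04}, {"translation": [0, 0, 0], "spin": 0, "jaw": 0.04}, {"translation": [0, 0, 0], "spin": 0, "jaw": 0.04}])

```text
time: 17.45
tool_pos: [628.5, 92.1, -26.5]
tcp_rot: [179.9, 0.0, 112.0]
ft_force: [-10.9, -1.2, 20.7]
finger_gap: 50.0
grip_force: 45.6
```

Emit:
carry_out(commands=[{"translation": [0, 0, -0.0005], "spin": 0, "jaw": 0.085}, {"translation": [0, 0, 0], "spin": 0, "jaw": 0.085}, {"translation": [0, 0, 0], "spin": 0, "jaw": 0.085}, {"translation": [0, 0, 0], "spin": 0, "jaw": 0.085}, {"translation": [0, 0, -0.01], "spin": 0, "jaw": 0.085}, {"translation": [0, 0, -0.03], "spin": 0, "jaw": 0.085}, {"translation": [0, 0, -0.04], "spin": 0, "jaw": 0.085}, {"translation": [0, 0, -0.03], "spin": 0, "jaw": 0.085}])

```text
time: 18.12
tool_pos: [627.9, 92.1, 83.7]
tcp_rot: [180.0, 0.0, 112.0]
ft_force: [0.2, -0.8, 1.1]
finger_gap: 85.1
grip_force: 0.0
```

```bash
python3 - <<'E'
from h import *
p=r.snapshot("wrist")
for n,z in [("steel_sleeve",3),("green_pad",0),("red_coupler",0),("plain_coupler",0)]:
  for m in r.landmark_of(p,n): print(n,m["score"],m["xy"],world(p,m["xy"],z))
print(r.sense()["joint_pos"])
plan([463,70,70],52)
E
```

```text
steel_sleeve 0.89 [315.9, 190.8] [628.05154318  95.54604262]
green_pad 0.88 [312.0, 195.0] [626.44218543  89.42665681]
red_coupler 0.8 [139.5, 149.2] [459.26517279  70.45077892]
plain_coupler 0.91 [165.2, 35.9] [459.36144746 172.89378311]
[ 3.71445919e+00  1.69595997e+01  8.62859228e+01  5.18232899e-04
  7.67321474e+01 -1.82866879e+01]
at [627.7  92.1  81.3] close ang 22.0 t 18.37 spin -0.524 shift after spin [ 116.2 -118.8   11.3] before spin [  41.3 -161.    11.3] n 4.2
```

Emit:
carry_out(commands=[{"translation": [0.008, -0.032, 0], "spin": 0, "jaw": 0.085}, {"translation": [0.008, -0.032, 0], "spin": 0, "jaw": 0.085}, {"translation": [0.008, -0.032, 0], "spin": 0, "jaw": 0.085}, {"translation": [0.008, -0.032, 0], "spin": 0, "jaw": 0.085}, {"translation": [0.008, -0.032, 0], "spin": 0, "jaw": 0.085}, {"translation": [0, 0, 0], "spin": -0.12, "jaw": 0.085}, {"translation": [0, 0, 0], "spin": -0.12, "jaw": 0.085}, {"translation": [0, 0, 0], "spin": -0.12, "jaw": 0.085}])

```text
time: 19.03
tool_pos: [462.2, 69.0, 79.2]
tcp_rot: [-179.9, -0.1, 133.0]
ft_force: [0.8, 0.4, 0.1]
finger_gap: 85.0
grip_force: 0.0
```

Emit:
carry_out(commands=[{"translation": [0, 0, 0], "spin": -0.12, "jaw": 0.085}, {"translation": [0, 0, 0], "spin": -0.045, "jaw": 0.085}, {"translation": [0, 0, 0], "spin": 0, "jaw": 0.085}, {"translation": [0, 0, 0], "spin": 0, "jaw": 0.085}, {"translation": [0, 0, 0], "spin": 0, "jaw": 0.085}, {"translation": [0, 0, 0], "spin": 0, "jaw": 0.085}, {"translation": [0, 0, 0], "spin": 0, "jaw": 0.085}, {"translation": [0, 0, 0], "spin": 0, "jaw": 0.085}])

```text
time: 19.7
tool_pos: [464.3, 69.2, 80.9]
tcp_rot: [-180.0, -0.0, 142.1]
ft_force: [-0.1, -0.4, 0.1]
finger_gap: 84.9
grip_force: 0.0
```

```bash
cat >> h.py <<'E'
def lying(n,h,near):
    "centre and long-axis angle of a lying part, by its mask in the wrist picture, at mid height"
    p=r.snapshot("wrist")
    for m in r.regions_of(p,n):
        c=max(cv2.findContours(m["pixels"].astype(np.uint8),0,1)[0],key=cv2.contourArea)
        W=np.array([world(p,q,h) for q in c[:,0,:].astype(float)],np.float32)
        if np.hypot(*(W.mean(0)-near))>60: continue
        R=cv2.minAreaRect(W);B=cv2.boxPoints(R);d=max(B[1]-B[0],B[2]-B[1],key=lambda v:np.hypot(*v))
        hsv=cv2.cvtColor(p["pixels"],cv2.COLOR_BGR2HSV)[m["pixels"]]
        print(n,round(m["score"],2),np.round(R[0],1),np.round(R[1],1),"long",round(np.degrees(np.arctan2(d[1],d[0]))%180,1),"sat",np.percentile(hsv[:,1],[10,50,90]))
    for m in r.landmark_of(p,n): print(n,"lm",round(m["score"],2),np.round(world(p,m["xy"],0),1))
E
python3 - <<'E'
from h import *
lying("red_coupler",13,[462,70]); plan([463,70,-38],52)
E
```

```text
red_coupler 0.57 [460.6  69.9] [26.  62.4] long 142.8 sat [  5.   7. 183.]
red_coupler lm 0.56 [460.6  71.5]
at [464.4  69.2  81. ] close ang 52.1 t 19.85 spin 0.001 shift after spin [  1.6  -0.3 119. ] before spin [  1.6  -0.3 119. ] n 3.0
```

Emit:
carry_out(commands=[{"translation": [0.0036, -0.0012, 0.02], "spin": 0, "jaw": 0.085}, {"translation": [0, 0, 0.025], "spin": 0, "jaw": 0.085}, {"translation": [0, 0, 0.025], "spin": 0, "jaw": 0.085}, {"translation": [0, 0, 0.025], "spin": 0, "jaw": 0.085}, {"translation": [0, 0, 0.015], "spin": 0, "jaw": 0.085}, {"translation": [0, 0, 0.009], "spin": 0, "jaw": 0.085}, {"translation": [0, 0, 0], "spin": 0, "jaw": 0.085}, {"translation": [0, 0, 0], "spin": 0, "jaw": 0.05}])

```text
time: 20.52
tool_pos: [460.8, 70.5, -37.8]
tcp_rot: [-180.0, -0.0, 142.1]
ft_force: [-0.5, -0.1, 0.2]
finger_gap: 75.2
grip_force: 0.0
```

Emit:
carry_out(commands=[{"translation": [0, 0, 0], "spin": 0, "jaw": 0.015}, {"translation": [0, 0, 0], "spin": 0, "jaw": 0.015}, {"translation": [0, 0, 0], "spin": 0, "jaw": 0.015}, {"translation": [0, 0, 0], "spin": 0, "jaw": 0.015}, {"translation": [0, 0, 0], "spin": 0, "jaw": 0.015}, {"translation": [0, 0, 0], "spin": 0, "jaw": 0.015}, {"translation": [0, 0, 0], "spin": 0, "jaw": 0.015}, {"translation": [0, 0, 0], "spin": 0, "jaw": 0.015}])

```text
time: 21.18
tool_pos: [461.8, 70.5, -37.0]
tcp_rot: [179.9, 0.1, 142.1]
ft_force: [-0.9, -0.5, 5.8]
finger_gap: 23.2
grip_force: 40.1
```

```bash
python3 - <<'E'
from h import *
plan([615.5,285.5,60])
E
```

```text
at [461.8  70.5 -37. ] close ang 52.1 t 21.18 spin 0.0 shift after spin [ 10.9 264.1 -97. ] before spin [ 10.9 264.1 -97. ] n 7.0
```

Emit:
carry_out(commands=[{"translation": [0, 0, -0.015], "spin": 0, "jaw": 0.015}, {"translation": [0, 0, -0.03], "spin": 0, "jaw": 0.015}, {"translation": [0, 0, -0.03], "spin": 0, "jaw": 0.015}, {"translation": [0.002, 0.02, -0.022], "spin": 0, "jaw": 0.015}, {"translation": [0.002, 0.035, 0], "spin": 0, "jaw": 0.015}, {"translation": [0.002, 0.035, 0], "spin": 0, "jaw": 0.015}, {"translation": [0.002, 0.035, 0], "spin": 0, "jaw": 0.015}, {"translation": [0.002, 0.035, 0], "spin": 0, "jaw": 0.015}])

```text
time: 21.85
tool_pos: [551.9, 204.2, 59.1]
tcp_rot: [180.0, 0.0, 142.1]
ft_force: [0.3, -1.1, -0.9]
finger_gap: 23.1
grip_force: 39.5
```

Emit:
carry_out(commands=[{"translation": [0, 0.035, 0], "spin": 0, "jaw": 0.015}, {"translation": [0, 0.035, 0], "spin": 0, "jaw": 0.015}, {"translation": [0, 0.025, 0], "spin": 0, "jaw": 0.015}, {"translation": [0, 0.01, 0.02], "spin": 0, "jaw": 0.015}, {"translation": [0, 0, 0.025], "spin": 0, "jaw": 0.015}, {"translation": [0, 0, 0.02], "spin": 0, "jaw": 0.015}, {"translation": [0, 0, 0.01], "spin": 0, "jaw": 0.015}, {"translation": [0, 0, 0], "spin": 0, "jaw": 0.015}])

```text
time: 22.52
tool_pos: [612.7, 284.5, -20.1]
tcp_rot: [-179.7, -0.2, 142.1]
ft_force: [-0.4, -0.0, -2.0]
finger_gap: 23.2
grip_force: 39.5
```

```bash
python3 - <<'E'
from h import *
plan([615.5,285.5,-34]);print(r.sense()["finger_gap"])
E
```

```text
at [612.7 284.5 -20.1] close ang 52.1 t 22.52 spin 0.0 shift after spin [-1.6  2.5 13.9] before spin [-1.6  2.5 13.9] n 0.4
23.20049266134494
```

Emit:
carry_out(commands=[{"translation": [-0.001, 0.002, 0.005], "spin": 0, "jaw": 0.015}, {"translation": [0, 0, 0.004], "spin": 0, "jaw": 0.015}, {"translation": [0, 0, 0.003], "spin": 0, "jaw": 0.015}, {"translation": [0, 0, 0.0015], "spin": 0, "jaw": 0.015}, {"translation": [0, 0, 0], "spin": 0, "jaw": 0.015}, {"translation": [0, 0, 0], "spin": 0, "jaw": 0.015}, {"translation": [0, 0, 0], "spin": 0, "jaw": 0.015}, {"translation": [0, 0, 0], "spin": 0, "jaw": 0.015}])

```text
time: 23.18
tool_pos: [618.1, 286.7, -29.0]
tcp_rot: [180.0, 0.0, 142.1]
ft_force: [0.4, 0.6, -0.9]
finger_gap: 23.2
grip_force: 39.5
```

Emit:
carry_out(commands=[{"translation": [0.001, -0.001, 0.001], "spin": 0, "jaw": 0.015}, {"translation": [0, 0, 0.001], "spin": 0, "jaw": 0.015}, {"translation": [0, 0, 0.001], "spin": 0, "jaw": 0.015}, {"translation": [0, 0, 0.001], "spin": 0, "jaw": 0.015}, {"translation": [0, 0, 0.001], "spin": 0, "jaw": 0.015}, {"translation": [0, 0, 0], "spin": 0, "jaw": 0.015}, {"translation": [0, 0, 0], "spin": 0, "jaw": 0.015}, {"translation": [0, 0, 0], "spin": 0, "jaw": 0.015}])

```text
time: 23.85
tool_pos: [616.5, 286.5, -33.9]
tcp_rot: [180.0, 0.0, 142.1]
ft_force: [-2.8, -1.9, 4.6]
finger_gap: 23.6
grip_force: 40.3
```

Contact at 4.6 N. I'll release it and retreat.

Emit:
carry_out(commands=[{"translation": [0, 0, 0], "spin": 0, "jaw": 0.085}, {"translation": [0, 0, 0], "spin": 0, "jaw": 0.085}, {"translation": [0, 0, 0], "spin": 0, "jaw": 0.085}, {"translation": [0, 0, 0], "spin": 0, "jaw": 0.085}, {"translation": [0, 0, -0.02], "spin": 0, "jaw": 0.085}, {"translation": [0, 0, -0.035], "spin": 0, "jaw": 0.085}, {"translation": [0, 0, -0.04], "spin": 0, "jaw": 0.085}, {"translation": [0, 0, -0.02], "spin": 0, "jaw": 0.085}])

```text
time: 24.52
tool_pos: [618.4, 287.2, 85.6]
tcp_rot: [179.7, 0.2, 142.1]
ft_force: [0.5, 0.5, 1.8]
finger_gap: 85.0
grip_force: 0.0
```

```bash
python3 - <<'E'
from h import *
lying("red_coupler",16,[615,286])
p=r.snapshot("wrist")
m=cv2.inRange(cv2.cvtColor(p["pixels"],cv2.COLOR_BGR2HSV),(100,120,30),(125,255,255)); x,y=pix(p,[615,286,3]);m[:int(y)-70]=0;m[int(y)+70:]=0;m[:,:int(x)-70]=0;m[:,int(x)+70:]=0
c=max(cv2.findContours(m,0,1)[0],key=cv2.contourArea)
W=np.array([world(p,q,3) for q in c[:,0,:].astype(float)],np.float32);print("blue",cv2.minAreaRect(W))
plan([474,-60,70],50)
E
```

```text
red_coupler 0.68 [616. 286.] [25.6 64. ] long 141.1 sat [  5.    9.  181.8]
red_coupler lm 0.88 [613.2 286.5]
blue ((614.3452758789062, 285.1506652832031), (78.6352310180664, 79.07495880126953), 84.12171173095703)
at [617.  286.7  81.4] close ang 52.1 t 24.72 spin 0.036 shift after spin [-113.3 -357.5   11.4] before spin [-100.2 -361.4   11.4] n 9.4
```

Emit:
carry_out(commands=[{"translation": [-0.01, -0.036, 0], "spin": 0, "jaw": 0.085}, {"translation": [-0.01, -0.036, 0], "spin": 0, "jaw": 0.085}, {"translation": [-0.01, -0.036, 0], "spin": 0, "jaw": 0.085}, {"translation": [-0.01, -0.036, 0], "spin": 0, "jaw": 0.085}, {"translation": [-0.01, -0.036, 0], "spin": 0, "jaw": 0.085}, {"translation": [-0.01, -0.036, 0], "spin": 0, "jaw": 0.085}, {"translation": [-0.01, -0.036, 0], "spin": 0, "jaw": 0.085}, {"translation": [-0.01, -0.036, 0], "spin": 0, "jaw": 0.085}])

```text
time: 25.38
tool_pos: [499.9, 8.8, 78.2]
tcp_rot: [-179.9, -0.2, 142.1]
ft_force: [0.6, -0.2, 0.1]
finger_gap: 85.2
grip_force: 0.0
```

Emit:
carry_out(commands=[{"translation": [-0.01, -0.036, 0], "spin": 0, "jaw": 0.085}, {"translation": [-0.01, -0.036, 0], "spin": 0, "jaw": 0.085}, {"translation": [0, 0, 0], "spin": 0.036, "jaw": 0.085}, {"translation": [0, 0, 0], "spin": 0, "jaw": 0.085}, {"translation": [0, 0, 0], "spin": 0, "jaw": 0.085}, {"translation": [0, 0, 0], "spin": 0, "jaw": 0.085}, {"translation": [0, 0, 0], "spin": 0, "jaw": 0.085}, {"translation": [0, 0, 0], "spin": 0, "jaw": 0.085}])

```text
time: 26.05
tool_pos: [474.1, -58.0, 80.2]
tcp_rot: [-180.0, -0.0, 140.1]
ft_force: [-0.3, -0.1, -0.6]
finger_gap: 84.7
grip_force: 0.0
```

```bash
python3 - <<'E'
from h import *
lying("brass_nipple",13,[474,-60]); plan([474,-60,-38],50)
E
```

```text
brass_nipple 0.73 [471.2 -60.8] [30.7 64.7] long 145.8 sat [68. 73. 84.]
brass_nipple lm 0.93 [472.  -62.1]
brass_nipple lm 0.25 [644.3 -97.9]
at [474.2 -58.4  80.4] close ang 50.1 t 26.2 spin 0.002 shift after spin [ -0.9  -1.4 118.4] before spin [ -0.9  -1.4 118.4] n 3.0
```

```bash
python3 - <<'E'
from h import *
p=r.snapshot("wrist");m=r.regions_of(p,"brass_nipple")[0]
v,u=np.nonzero(m["pixels"]);W=np.array([world(p,[a,b],14) for a,b in zip(u,v)])
w,V=np.linalg.eigh(np.cov(W.T));print(W.mean(0),np.sqrt(w),np.degrees(np.arctan2(V[1,1],V[0,1]))%180)
plan([471.5,-61.5,-38],55)
plan([471.5,-61.5,-38],53)
E
```

```text
[469.87428784 -59.93566704] [ 7.04886527 17.16085709] 145.39342626144133
at [474.2 -58.6  80.5] close ang 50.1 t 26.3 spin -0.086 shift after spin [  0.5  -3.9 118.5] before spin [  0.2  -3.9 118.5] n 3.0
at [474.2 -58.6  80.5] close ang 50.1 t 26.3 spin -0.051 shift after spin [  0.4  -3.9 118.5] before spin [  0.2  -3.9 118.5] n 3.0
```

Emit:
carry_out(commands=[{"translation": [0.0005, -0.0038, 0.02], "spin": -0.086, "jaw": 0.085}, {"translation": [0, 0, 0.025], "spin": 0, "jaw": 0.085}, {"translation": [0, 0, 0.025], "spin": 0, "jaw": 0.085}, {"translation": [0, 0, 0.025], "spin": 0, "jaw": 0.085}, {"translation": [0, 0, 0.015], "spin": 0, "jaw": 0.085}, {"translation": [0, 0, 0.008], "spin": 0, "jaw": 0.085}, {"translation": [0, 0, 0], "spin": 0, "jaw": 0.085}, {"translation": [0, 0, 0], "spin": 0, "jaw": 0.05}])

```text
time: 26.97
tool_pos: [471.4, -61.6, -37.2]
tcp_rot: [-180.0, -0.0, 145.0]
ft_force: [-0.2, 0.4, 0.3]
finger_gap: 75.0
grip_force: 0.0
```

Emit:
carry_out(commands=[{"translation": [0, 0, 0], "spin": 0, "jaw": 0.018}, {"translation": [0, 0, 0], "spin": 0, "jaw": 0.018}, {"translation": [0, 0, 0], "spin": 0, "jaw": 0.018}, {"translation": [0, 0, 0], "spin": 0, "jaw": 0.018}, {"translation": [0, 0, 0], "spin": 0, "jaw": 0.018}, {"translation": [0, 0, 0], "spin": 0, "jaw": 0.018}, {"translation": [0, 0, 0], "spin": 0, "jaw": 0.018}, {"translation": [0, 0, 0], "spin": 0, "jaw": 0.018}])

```text
time: 27.63
tool_pos: [472.3, -61.9, -36.2]
tcp_rot: [180.0, 0.1, 144.9]
ft_force: [-1.7, -0.3, 5.1]
finger_gap: 28.0
grip_force: 38.9
```

```bash
python3 - <<'E'
from h import *
plan([647.5,-95.5,60])
E
```

```text
at [472.3 -61.9 -36.2] close ang 54.9 t 27.63 spin 0.0 shift after spin [-162.7   73.1  -96.2] before spin [-162.7   73.1  -96.2] n 5.1
```

Emit:
carry_out(commands=[{"translation": [0, 0, -0.015], "spin": 0, "jaw": 0.018}, {"translation": [0, 0, -0.03], "spin": 0, "jaw": 0.018}, {"translation": [-0.005, 0.002, -0.03], "spin": 0, "jaw": 0.018}, {"translation": [-0.018, 0.008, -0.022], "spin": 0, "jaw": 0.018}, {"translation": [-0.032, 0.0145, 0], "spin": 0, "jaw": 0.018}, {"translation": [-0.032, 0.0145, 0], "spin": 0, "jaw": 0.018}, {"translation": [-0.032, 0.0145, 0], "spin": 0, "jaw": 0.018}, {"translation": [-0.025, 0.011, 0], "spin": 0, "jaw": 0.018}])

```text
time: 28.3
tool_pos: [628.5, -92.0, 59.9]
tcp_rot: [180.0, 0.1, 144.9]
ft_force: [-0.1, -0.2, -1.2]
finger_gap: 28.0
grip_force: 39.9
```

Emit:
carry_out(commands=[{"translation": [-0.018, 0.008, 0], "spin": 0, "jaw": 0.018}, {"translation": [0, 0, 0.015], "spin": 0, "jaw": 0.018}, {"translation": [0, 0, 0.02], "spin": 0, "jaw": 0.018}, {"translation": [0, 0, 0.02], "spin": 0, "jaw": 0.018}, {"translation": [0, 0, 0.015], "spin": 0, "jaw": 0.018}, {"translation": [0, 0, 0.01], "spin": 0, "jaw": 0.018}, {"translation": [0, 0, 0], "spin": 0, "jaw": 0.018}, {"translation": [0, 0, 0], "spin": 0, "jaw": 0.018}])

```text
time: 28.97
tool_pos: [645.1, -95.2, -20.7]
tcp_rot: [-180.0, -0.1, 144.9]
ft_force: [0.4, 0.3, -1.9]
finger_gap: 28.3
grip_force: 39.9
```

```bash
python3 - <<'E'
from h import *
p=r.snapshot("wrist");print(r.sense()["finger_gap"])
for m in r.regions_of(p,"white_pad")[:2]:
        c=max(cv2.findContours(m["pixels"].astype(np.uint8),0,1)[0],key=cv2.contourArea)
        W=np.array([world(p,q,3) for q in c[:,0,:].astype(float)],np.float32);print(m["score"],cv2.minAreaRect(W))
plan([647,-95.5,-33])
E
```

```text
27.775345629504802
0.72 ((644.145751953125, -95.57515716552734), (80.1651840209961, 79.56816864013672), 78.3497543334961)
at [646.6 -95.5 -18.9] close ang 54.9 t 29.07 spin 0.0 shift after spin [-0.3  0.3 14.1] before spin [-0.3  0.3 14.1] n 0.4
```

Emit:
carry_out(commands=[{"translation": [0, 0, 0.005], "spin": 0, "jaw": 0.018}, {"translation": [0, 0, 0.004], "spin": 0, "jaw": 0.018}, {"translation": [0, 0, 0.002], "spin": 0, "jaw": 0.018}, {"translation": [0, 0, 0.0015], "spin": 0, "jaw": 0.018}, {"translation": [0, 0, 0.001], "spin": 0, "jaw": 0.018}, {"translation": [0, 0, 0], "spin": 0, "jaw": 0.018}, {"translation": [0, 0, 0], "spin": 0, "jaw": 0.018}, {"translation": [0, 0, 0], "spin": 0, "jaw": 0.018}])

```text
time: 29.73
tool_pos: [645.7, -95.3, -33.1]
tcp_rot: [180.0, 0.0, 144.9]
ft_force: [-3.1, 0.2, 5.1]
finger_gap: 28.1
grip_force: 40.3
```

Emit:
carry_out(commands=[{"translation": [0, 0, 0], "spin": 0, "jaw": 0.085}, {"translation": [0, 0, 0], "spin": 0, "jaw": 0.085}, {"translation": [0, 0, 0], "spin": 0, "jaw": 0.085}, {"translation": [0, 0, 0], "spin": 0, "jaw": 0.085}, {"translation": [0, 0, -0.02], "spin": 0, "jaw": 0.085}, {"translation": [0, 0, -0.035], "spin": 0, "jaw": 0.085}, {"translation": [0, 0, -0.04], "spin": 0, "jaw": 0.085}, {"translation": [0, 0, -0.04], "spin": 0, "jaw": 0.085}])

```text
time: 30.4
tool_pos: [644.4, -95.0, 101.4]
tcp_rot: [-180.0, -0.1, 144.9]
ft_force: [0.2, -0.7, 0.4]
finger_gap: 85.1
grip_force: 0.0
```

Emit:
carry_out(commands=[{"translation": [0.035, 0, -0.02], "spin": 0, "jaw": 0.085}, {"translation": [0.035, 0, -0.02], "spin": 0, "jaw": 0.085}, {"translation": [0.035, 0, -0.02], "spin": 0, "jaw": 0.085}, {"translation": [0.035, 0, -0.02], "spin": 0, "jaw": 0.085}, {"translation": [0.035, 0, 0], "spin": 0, "jaw": 0.085}, {"translation": [0.035, 0, 0], "spin": 0, "jaw": 0.085}, {"translation": [0, 0, 0], "spin": 0, "jaw": 0.085}, {"translation": [0, 0, 0], "spin": 0, "jaw": 0.085}])

```text
time: 31.07
tool_pos: [472.7, 26.2, 181.3]
tcp_rot: [180.0, 0.1, 145.1]
ft_force: [0.4, -0.6, -0.4]
finger_gap: 84.6
grip_force: 0.0
```

```bash
python3 - <<'E'
from h import *
p=r.snapshot("wrist");print(r.sense()["tool_pos"])
cv2.imwrite("pics/fin.png",p["pixels"])
for n,z in [("steel_sleeve",3),("nickel_adaptor",39),("red_coupler",3),("brass_nipple",3),("plain_coupler",0),("steel_nipple",0),("green_pad",0),("blue_pad",0),("white_pad",0),("parts_case",0)]:
  for m in r.landmark_of(p,n): 
    if m["score"]>.4: print(n,round(m["score"],2),np.round(world(p,m["xy"],z)))
E
```

```text
[473.7141539   25.54428357 181.42529342]
steel_sleeve 0.85 [629.  93.]
steel_sleeve 0.55 [ 431. -380.]
red_coupler 0.76 [614. 284.]
brass_nipple 0.96 [646. -98.]
plain_coupler 0.81 [459. 173.]
plain_coupler 0.73 [613. 282.]
steel_nipple 0.61 [ 456. -198.]
green_pad 0.81 [623.  91.]
blue_pad 0.57 [612. 283.]
white_pad 0.69 [645. -92.]
```

View pics/fin.png

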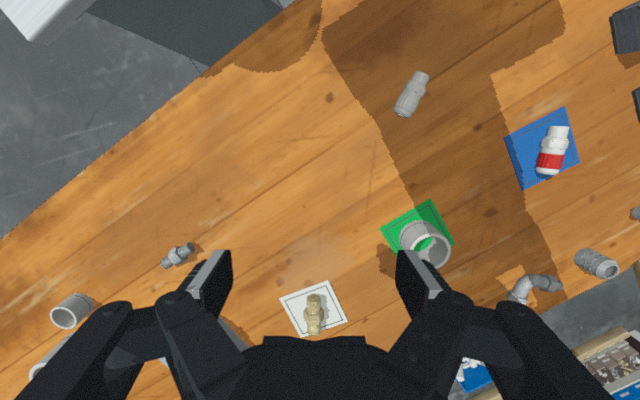

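The final view shows everything placed:
- **Coupler:** on blue at (552,150).
- **Sleeve:** upright on green at (425,243).
- **Nipple:** on white at (314,312).
- **Plain coupler and steel nipple:** lying where they were.
- **Adaptor:** confirmed on the lid earlier.

```bash
python3 -c "
from h import *
print(r.hand_in())"
```

```text
the job is handed in; nothing more can be done
None
```

I set out all four parts and handed the job in at about 31 s of the 93 s allowed: the sleeve is on green, the red-ringed coupler on blue (left), the brass nipple on white, and the nickel adaptor upright on the case lid. The plain coupler and steel nipple were not touched. The hand-in gave no verdict, and the adaptor was last checked right after I placed it, since it was out of sight in the final picture.

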